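Load and bolt the centre-punching jig

ROBOT

A 7-joint arm with a two-finger parallel gripper is mounted at the origin on the work surface. World frame = base frame: x ahead of the robot, y to its left, z up, the work surface at z = 0. Lengths are in m, angles in rad, forces in N, time in s.
With the tool pointing down it reaches from about 0.425 to 1.025 m from the base axis. Payload 9.4 kg.
Tool frame: the origin (TCP) lies on the centre line of the jaws, within the pads' length; the fingertips stand tcp_to_tips ahead of it and the grasp point (between the pads) lies 3 mm ahead of it (tcp_to_tips is the distance from the TCP to the fingertips, in m); x points along the fingers, y is the direction in which the jaws open and shut, and the axes are right-handed (so a half turn about x gives the same grasp; the last joint's range is limited). The gripper opens to 85 mm and grips with 20 to 120 N. Pads are 22 mm wide; open, the fingers measure 114 mm over their backs; the gripper's body (76 mm by 85 mm) begins 54 mm behind the grasp point. The pads swing forward as they close: fully open they stand 13 mm farther back than shut.
Start: joints at [-1.364, 0.599, -0.003, 1.599, 0.002, 0.943, -0.08], TCP at [0.203, 0.696, 0.253] pointing down, gripper open.
Joint ranges: [-2.57, 2.57], [-0.35, 1.97], [-1.29, 1.29], [0.11, 2.56], [-1.05, 4.19], [0.11, 1.86], [-2.63, 2.63]. Speed limits (rad/s): [2.22, 2.22, 3.01, 3.01, 3.14, 3.14, 3.14].

INTERFACE

Orientations are given as a 3x3 rotation matrix whose columns are the frame's x, y, z axes.
In Python, from cell import * gives the robot as it stands.
- The arm moves only by the tool send_rows, never from a script. Its argument "commands" is a list of rows, each a list of 2 entries, a list of its own where there are three numbers: the shift along the world's x, y, z in m, then the turn about the world's z in degrees. A call has 1 to 5 rows; each row is the pose to reach, as a shift and turn from the pose measured when the call began; what a row does not reach only later rows make up. A row lasts 1/8 s, in which the tool goes at most 62.5 mm and 10.7 degrees, less where a joint would pass 70% of its speed; a pose out of reach is approached as far as the arm can. A call with a gripper value outside its range is refused whole. "fingers" is the finger opening in m, from 0 to 0.0854, set as the call begins (left out, the last holds). The fingers move at their own pace and stop on an object; "grip_force" is the grip in N (left out, the last holds). Time passes only in rows, so rows that repeat a pose let the fingers close. It gives the time, the measured TCP pose, the force and the opening at its end, in the units of the state.
- observe(): the state, without advancing time (a new reading comes with each control period).
- read_camera(name): name is "scene" or "top" or "wrist"; returns a dict with "pixels" (420x560x3 uint8, red, green, blue), "intrinsics" (3x3 intrinsics, pixels), "origin" and "attitude" of the camera in the world. Camera axes: x right, y down, z forward; pixel columns grow to the right and rows downward; lengths in m; the calibration is good to about 2 mm. A picture is of the moment at which its call begins. There is no depth.
- sign_off(): hands the job in, once; it reports no verdict.
The state is a dict: "t": time; "q": joint angles; "qd": joint speeds; "effort": joint torques, N m; "eef_pos": TCP position; "orientation": TCP orientation; "contact_force": force on the tool from outside, world axes, zero at the start; "moment": the same for the moment, N m; "grip_width": opening from 0.0 (shut) to 1.0 (fully open).
Only numpy, scipy, OpenCV 4.12 (cv2) and the standard library are available. Lean on these libraries where they do the work, as an engineer would, in place of code of your own. Each camera call takes 0.05 s, during which the arm holds its last target. There are 200 camera calls.

TASK

Get the jig ready for centre-punching: draw its bolt, slide the clear guide plate fully open, and set every wooden blank on the bench right down in a nest of its own outline, round in round and square in square. Then slide the plate home over them and push the bolt fully home through its keeper. Leave the tip punch, the calipers and the clay pot as they lie.

Things in the scene. Friction and masses are not known exactly. Their poses are not given: they have to be found in the camera images.
- jig: Centre-punching jig, fixed to the bench: wooden base 224 mm (its x) by 398 mm (its y) with a steel-capped rail along each long side. Origin at bench height under the middle of the four nests, z up. Base from y = -98 to +300 mm; rails' inner faces at x = -88 and +88 mm, caps 76 mm high. Nests at y -87 to +87 mm; beyond, towards +y, the plate parks. Plate slides along its y, bolt along its x.
- plate (a joint): Clear plastic guide plate, 192 (x) by 176 (y) by 8 mm, sliding in the rails, with a brass bushing over each nest; carries the red handle and the bolt. 0: home over the nests, at its stop; grows towards the jig's +y to 0.200 m: fully open, nests uncovered. Underside 64 mm above the bench. Slides at about 4 N, stays where left. Clears seated blanks by 4 mm; a blank not down in its nest blocks it.
- plate_handle (a point): Middle of the plate's upright turned handle (red, 24 mm across, standing from the plate's upper face at 72 mm to 110 mm above the bench; this point is 98 mm above the bench). It moves with the plate and lies 50 mm to the jig's -x side of the plate's middle.
- bolt (a joint): Steel rod of the barrel bolt on the guide plate. 0: drawn fully back, clear of the keeper; grows towards the jig's +x to 0.030 m: fully home, right through the keeper. Enters the keeper from 0.010 m on, only with the plate home to about 2 mm; elsewhere it may strike the keeper. In the keeper it locks the plate. Slides at about 3 N, stays where left.
- bolt_knob (a point): Middle of the bolt's upright round steel knob, 14 mm across, from 91 to 117 mm above the bench (this point 105). Moves with bolt and plate, on the plate's middle line, 30 mm to the jig's +x side of the plate's middle when drawn, 60 mm when home. The 10 mm rod below (axis 83 mm high) runs in two brass straps 91 mm high, 22 mm wide, facing sides 12 and 74 mm to the +x side of the plate's middle.
- keeper_mouth (a point): Middle of the mouth of the brass keeper, a staple fixed on the jig's far (+x) rail, at the height of the rod's axis (83 mm above the bench), opening 14 mm wide; the staple is 16 mm long along x, 30 mm wide and 99 mm high above the bench.
- nest_round1_floor (a point): Centre of the floor of one of the two round nests: a round pocket 50 mm across, 10 mm deep, in a pale wooden insert 74 mm (x) by 86 mm (y) fitted in the jig. Its floor is 24 mm and its rim 34 mm above the bench. Axes as the jig's, z up. The four inserts stand two by two, 76 mm apart along the jig's x and 88 mm along its y; which pocket is where differs from start to start.
- nest_round2_floor (a point): Centre of the floor of the other of the two round nests: a round pocket 50 mm across, 10 mm deep, in a pale wooden insert 74 mm (x) by 86 mm (y) fitted in the jig. Its floor is 24 mm and its rim 34 mm above the bench. Axes as the jig's, z up. The four inserts stand two by two, 76 mm apart along the jig's x and 88 mm along its y; which pocket is where differs from start to start.
- nest_square1_floor (a point): Centre of the floor of one of the two square nests: a square pocket 44 mm across, its sides along the jig's x and y, 10 mm deep, in a pale wooden insert 74 mm (x) by 86 mm (y) fitted in the jig. Its floor is 24 mm and its rim 34 mm above the bench. Axes as the jig's, z up. The four inserts stand two by two, 76 mm apart along the jig's x and 88 mm along its y; which pocket is where differs from start to start.
- nest_square2_floor (a point): Centre of the floor of the other of the two square nests: a square pocket 44 mm across, its sides along the jig's x and y, 10 mm deep, in a pale wooden insert 74 mm (x) by 86 mm (y) fitted in the jig. Its floor is 24 mm and its rim 34 mm above the bench. Axes as the jig's, z up. The four inserts stand two by two, 76 mm apart along the jig's x and 88 mm along its y; which pocket is where differs from start to start.
- round1_mid (a point): A round wooden blank, pale, 46 mm across and 36 mm high, standing upright on the bench. This point is its centre, half-way up; z up. About 50 g. It may be absent (None). It fits only a round nest, with 2 mm all round.
- round2_mid (a point): A round wooden blank, pale, 46 mm across and 36 mm high, standing upright on the bench. This point is its centre, half-way up; z up. About 50 g. It may be absent (None). It fits only a round nest, with 2 mm all round.
- square1_mid (a point): A square wooden blank, dark reddish, 40 by 40 mm and 36 mm high, standing upright on the bench; its x and y axes are square to its sides. This point is its centre, half-way up; z up. About 50 g. It may be absent (None). It fits only a square nest, with 2 mm on each side.
- square2_mid (a point): A square wooden blank, dark reddish, 40 by 40 mm and 36 mm high, standing upright on the bench; its x and y axes are square to its sides. This point is its centre, half-way up; z up. About 50 g. It may be absent (None). It fits only a square nest, with 2 mm on each side.
- punch_mid (a point): Steel tip punch lying on the bench beyond the jig, about 130 mm long and 14 mm thick; middle of its length. To be left alone.
- calipers_mid (a point): Brass calipers lying flat on the bench beyond the jig, 170 mm long with jaws 60 mm deep, up to 15 mm thick; middle of the beam. To be left alone.
- pot_mid (a point): Squat clay pot, 108 mm across and 78 mm high, black spindles standing out of it to 130 mm; its centre half-way up. To be left alone.
There are look-alikes about, which are no part of the job. Leave any blue or green look-alike of the part that bears square2_mid alone.

How it is judged:
By the outcome, as a careful person would: the job done as asked, in the order asked, and still so for the second after the job is handed in, with the robot touching nothing.
Of round1, round2, square1, square2 only 2 to 4 are there at a start; the rules pass over those that are not, and their reading is None.
At some moment in a run one of round1, round2, square1, square2 may be knocked a few centimetres aside while the robot is not near it.
Once in a run the grip may slacken for a moment while it holds something.
It also fails if it takes over 210 s, if anything falls off the work surface, if the arm or the gripper's body presses on something with over 40 N, if the wrist force passes 120 N, or if a joint passes its speed limit or range.

## Working session

There is one attempt and no reset: what is moved stays moved. The work goes in short steps, Python scripts to look and compute and a tool call to move; the robot and the scene stay as the last step left them, time stands still between calls to the robot, and variables do not carry over. Pictures are saved under pics/ and viewed, on a budget of 14 in all, crops included, one or two more only if the job needs it, and the job is handed in when it is done.

Besides the shell and the picture viewer there is one more tool, called after "Request:" as a command line: name --argument value ..., lists and objects as JSON in quotes. send_rows: Moves the arm, as the interface text tells. Its arguments: {"type":"object","properties":{"commands":{"type":"array","items":{"type":"array"}},"fingers":{"type":"number"},"grip_force":{"type":"number"}},"required":["commands"]}

```bash
ls; mkdir -p pics; cat > h.py <<'E'
from cell import *
import numpy as np, cv2
def snap(cam,name,crop=None,k=1):
    d=read_camera(cam); im=d["pixels"][:,:,::-1]
    np.savez(f"pics/{name}.npz",K=d["intrinsics"],o=d["origin"],R=d["attitude"],im=im)
    if crop: u0,v0,u1,v1=crop; im=im[v0:v1,u0:u1]
    im=cv2.resize(im,None,fx=k,fy=k,interpolation=cv2.INTER_CUBIC)
    cv2.imwrite(f"pics/{name}.png",im); return d
def ray(name,u,v,z):
    d=np.load(f"pics/{name}.npz"); r=d["R"]@np.linalg.solve(d["K"],[u,v,1.]); o=d["o"]
    return o+r*(z-o[2])/r[2]
def pix(name,p):
    d=np.load(f"pics/{name}.npz"); q=d["K"]@(d["R"].T@(np.array(p)-d["o"])); return q[:2]/q[2]
E
python3 - <<'E'
from h import *
s=observe(); print(s)
for c in("scene","top"):
    d=snap(c,c+"0",k=1.42); print(c,d["origin"],d["attitude"],d["intrinsics"])
E
```

```text
pics
{'t': 0.0, 'q': array([-1.36371526,  0.60013855, -0.00254166,  1.60017074,  0.00179584,
        0.94292515, -0.07978283]), 'qd': array([-0.0010393 , -0.0010334 , -0.00032266,  0.00012738,  0.0004334 ,
       -0.00134762,  0.00190137]), 'effort': array([-3.48491731e-04, -7.76458311e+01,  1.56450145e+00, -2.58004045e+01,
        1.23541692e-02,  8.80313659e-03,  1.97290632e-05]), 'eef_pos': array([0.20287491, 0.69554788, 0.25239268]), 'orientation': array([[-3.16179648e-04,  2.79918111e-01,  9.60023828e-01],
       [-1.60884376e-03,  9.60022492e-01, -2.79918251e-01],
       [-9.99998656e-01, -1.63303280e-03,  1.46804932e-04]]), 'contact_force': array([ 0.90867566, -0.13206792, -0.20507667]), 'moment': array([-0.02795227, -0.00544794, -0.01455487]), 'grip_width': 1.0036539292211764}
scene [1.16793757 0.51679879 0.74870271] [[-0.76365187  0.39506903 -0.51064301]
 [ 0.6454963   0.45120479 -0.61623758]
 [-0.01305181 -0.80020916 -0.59957898]] [[443.55870186   0.         281.768961  ]
 [  0.         443.55870186 207.83428808]
 [  0.           0.           1.        ]]
top [ 0.55166594 -0.14267164  0.91184718] [[-0.01700649 -0.99574949  0.09051919]
 [-0.99985119  0.01719874  0.00134425]
 [-0.00289535 -0.09048286 -0.9958938 ]] [[400.36882315   0.         286.34170619]
 [  0.         400.36882315 213.36634788]
 [  0.           0.           1.        ]]
```

View pics/scene0.png

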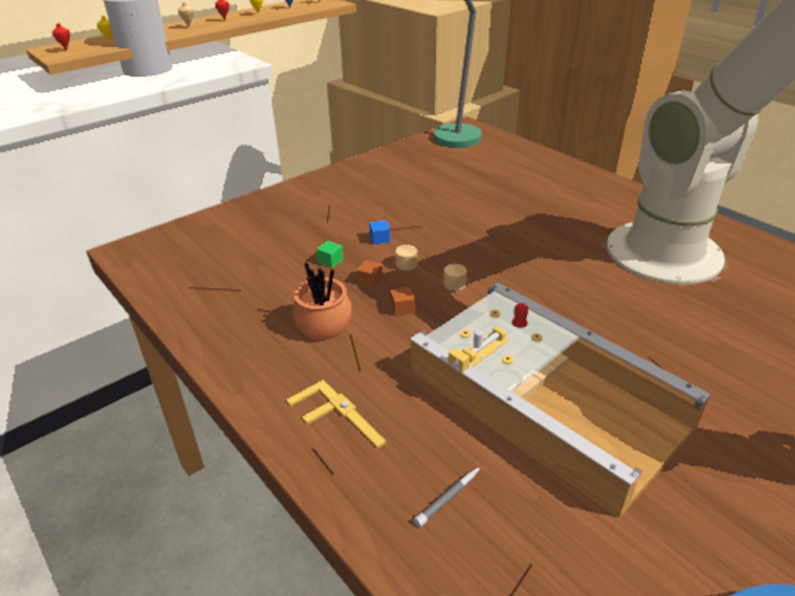

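View pics/top0.png

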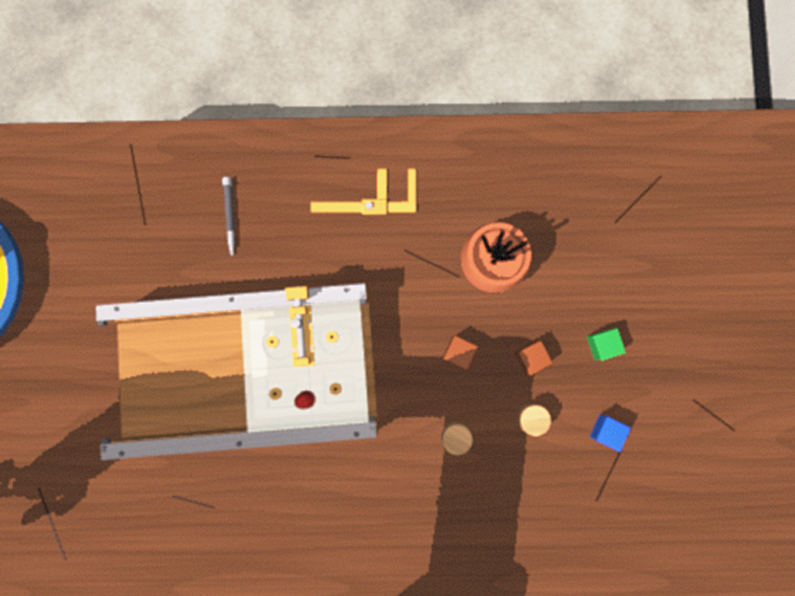

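```bash
cat >> h.py <<'E'
def fit(P,W):  # planar rigid: W = R P + t
    P,W=np.array(P),np.array(W); p,w=P.mean(0),W.mean(0); A=P-p;B=W-w
    a=np.arctan2((A[:,0]*B[:,1]-A[:,1]*B[:,0]).sum(),(A*B).sum()); R=np.array([[np.cos(a),-np.sin(a)],[np.sin(a),np.cos(a)]])
    t=w-R@p; return a,t,np.abs(P@R.T+t-W).max(1)
E
python3 - <<'E'
from h import *
r=lambda u,v,z: ray("top0",(u+.5)/1.42-.5,(v+.5)/1.42-.5,z)[:2]
c=[(96,306),(364,284),(376,436),(103,460)]
W=[r(*p,.076) for p in c]; P=[(.112,.3),(.112,-.098),(-.112,-.098),(-.112,.3)]
print(np.round(W,4)); a,t,e=fit(P,W); print(np.degrees(a),t,e)
for n,u,v,z in [("knob",299,313,.117),("handle",305,399,.11),("keeper",297,293,.099),("roundA",457,438,.036),("roundB",536,420,.036),("sqA",459,347,.036),("sqB",535,357,.036)]:
    print(n,r(u,v,z))
im=cv2.imread("pics/top0.png")
d=np.load("pics/top0.npz")["im"]
a1=cv2.resize(d[185:330,62:272],None,fx=3.8,fy=3.8,interpolation=cv2.INTER_CUBIC)
cv2.imwrite("pics/c1.png",a1)
a2=cv2.resize(d[225:335,300:450],None,fx=5,fy=5,interpolation=cv2.INTER_CUBIC)
cv2.imwrite("pics/c2.png",a2)
E
```

```text
[[ 0.6314  0.3178]
 [ 0.6573 -0.0786]
 [ 0.4356 -0.0937]
 [ 0.4081  0.3005]]
3.9362132084258614 [0.54004042 0.01072778] [0.00021958 0.00123401 0.00101147 0.0018643 ]
knob [0.61271055 0.00981744]
handle [0.49276047 0.00276429]
keeper [0.64299613 0.01615406]
roundA [ 0.42506063 -0.21396857]
roundB [ 0.44991503 -0.33448262]
sqA [ 0.56234136 -0.22047186]
sqB [ 0.54507714 -0.33652529]
```

View pics/c1.png

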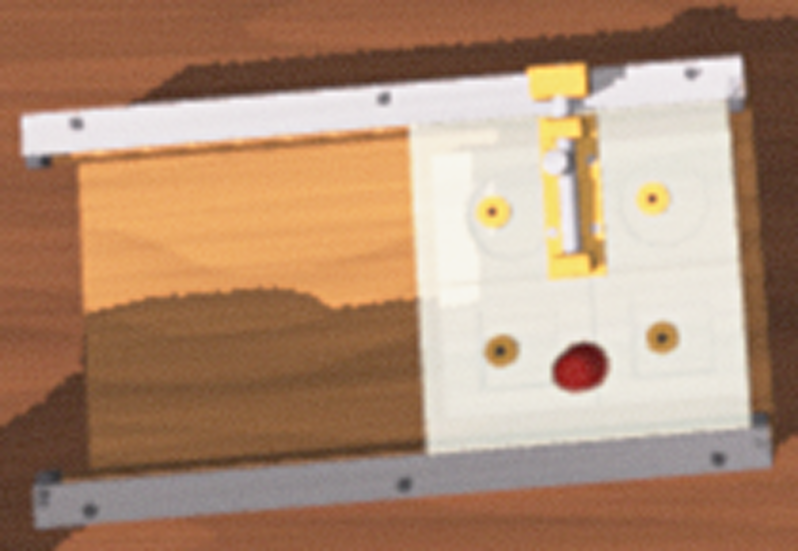

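View pics/c2.png

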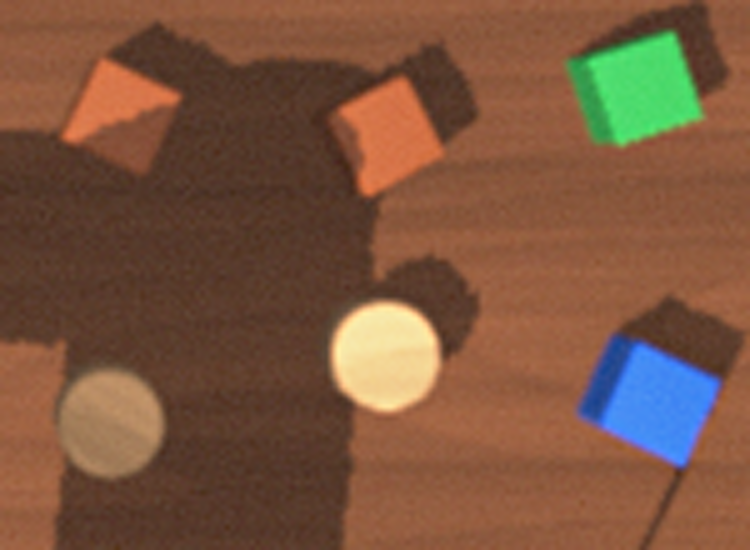

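```bash
python3 - <<'E'
from h import *
r1=lambda u,v,z: ray("top0",(u+.5)/3.8-.5+62,(v+.5)/3.8-.5+185,z)[:2]
r2=lambda u,v,z=.036: ray("top0",(u+.5)/5-.5+300,(v+.5)/5-.5+225,z)[:2]
W=[r1(*p,.076) for p in [(21,118),(743,56),(770,465),(35,527)]]; P=[(.112,.3),(.112,-.098),(-.112,-.098),(-.112,.3)]
a,t,e=fit(P,W); print("jig",np.degrees(a),t,e)
R=np.array([[np.cos(a),-np.sin(a)],[np.sin(a),np.cos(a)]])
for n,p in [("knobhome",(.06,0)),("knobdrawn",(.03,0)),("handle",(-.05,0)),("handle open",(-.05,.2)),("r-",(.038,-.044)),("r+",(.038,.044)),("s-",(-.038,-.044)),("s+",(-.038,.044))]: print(n,R@p+t)
print("seen knob",r1(560,163,.117),"handle",r1(582,366,.105), "bush",[(R.T@(r1(*q,.072)-t)).round(4) for q in[(493,212),(652,199),(501,350),(662,338)]])
print("rounds",r2(110,424),r2(386,356))
for c in ([(103,58),(182,97),(143,175),(62,137)],[(328,112),(403,75),(444,157),(370,198)]):
    w=np.array([r2(*q) for q in c]); s=w[1]-w[0]; s2=w[2]-w[1]; print("sq",w.mean(0),[np.degrees(np.arctan2(x[1],x[0]))%90 for x in(s,s2)],np.linalg.norm(s),np.linalg.norm(s2))
E
```

```text
jig 3.7780241958388707 [0.54003747 0.01134366] [0.00132861 0.00160551 0.00088325 0.00063287]
knobhome [0.59990707 0.01529714]
knobdrawn [0.56997227 0.0133204 ]
handle [0.49014612 0.00804911]
handle open [0.47696789 0.20761447]
r- [ 0.5808541  -0.03005685]
r+ [0.57505567 0.05775191]
s- [ 0.50501926 -0.03506458]
s+ [0.49922083 0.05274418]
seen knob [0.59830236 0.01263056] handle [0.49217253 0.00337486] bush [array([0.0375, 0.0446]), array([ 0.0374, -0.0433]), array([-0.038 ,  0.0449]), array([-0.0388, -0.0433])]
rounds [ 0.42274636 -0.21373212] [ 0.4495658  -0.33335581]
sq [ 0.5542358 -0.2224631] [np.float64(62.67940091784169), np.float64(61.8920967080162)] 0.03829402433026938 0.037985650662076265
sq [ 0.54415869 -0.33700335] [np.float64(25.019340558576403), np.float64(24.63683343017277)] 0.03671426471794156 0.03946720210443104
```

Request:
send_rows --commands '[[[0.06, -0.06, 0], 5], [[0.12, -0.12, 0], 10], [[0.18, -0.18, 0], 15], [[0.24, -0.24, 0], 20], [[0.3, -0.3, 0], 20]]' --fingers 0.04

```text
t: 0.72
eef_pos: [0.425, 0.473, 0.2523]
orientation: [[-0.0, -0.067, 0.998], [-0.002, 0.998, 0.067], [-1.0, -0.002, -0.0]]
contact_force: [0.2, 0.4, 1.0]
grip_width: 0.464
```

Request:
send_rows --commands '[[[0.035, -0.06, 0], 0], [[0.07, -0.12, 0], 0], [[0.105, -0.18, 0], 0], [[0.14, -0.24, 0], 0], [[0.174, -0.3, 0], 0]]'

```text
t: 1.35
eef_pos: [0.5816, 0.2028, 0.2521]
orientation: [[-0.0, -0.067, 0.998], [-0.002, 0.998, 0.067], [-1.0, -0.002, -0.0]]
contact_force: [0.2, 0.1, 0.7]
grip_width: 0.468
```

Request:
send_rows --commands '[[[0.03, -0.06, 0], 0], [[0.06, -0.12, 0], 0], [[0.061, -0.18, 0], 0], [[0.061, -0.22, 0], 0], [[0.061, -0.22, 0], 0]]'

```text
t: 1.98
eef_pos: [0.6422, -0.023, 0.2517]
orientation: [[-0.001, -0.059, 0.998], [-0.004, 0.998, 0.059], [-1.0, -0.004, -0.001]]
contact_force: [-0.8, 0.2, -0.3]
grip_width: 0.47
```

```bash
python3 - <<'E'
from h import *
s=observe(); print(s["t"],s["eef_pos"])
d=snap("wrist","w1",k=1.4); print(d["origin"],d["attitude"])
for n,p in [("knob",(.598,.014,.117)),("keeper",(.6398,.018,.099))]: print(n,pix("w1",p)*1.4)
E
```

```text
1.975 [ 0.64221952 -0.02296647  0.25167224]
[ 0.56296245 -0.02616105  0.3719554 ] [[-0.05901725  0.94939848  0.30847931]
 [ 0.99824787  0.05744721  0.01417779]
 [-0.0042609   0.30877555 -0.95112539]]
knob [462.60533159 226.2431979 ]
keeper [457.8374107  288.35413874]
```

View pics/w1.png

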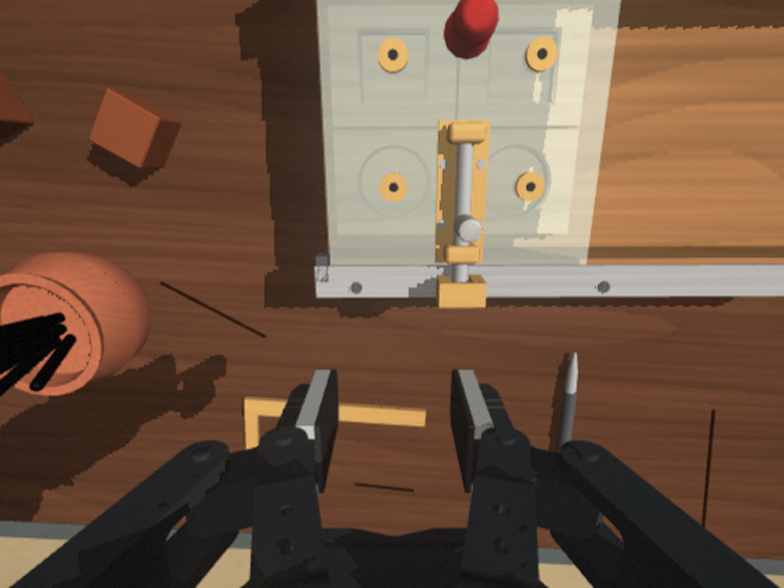

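```bash
python3 - <<'E'
from h import *
r=lambda u,v,z: ray("w1",(u+.5)/1.4-.5,(v+.5)/1.4-.5,z)[:2]
print("knob",r(470,229,.117),"keeper mid top",r(461,290,.099),"corner",r(316,297,.076), "bushes",[r(*q,.073).round(4) for q in [(393,55),(542,54),(394,187),(530,187)]])
E
```

```text
knob [0.59919917 0.018239  ] keeper mid top [0.64063962 0.01997864] corner [ 0.65828782 -0.07600829] bushes [array([ 0.5051, -0.0314]), array([0.4994, 0.0571]), array([ 0.5813, -0.0263]), array([0.5761, 0.0617])]
```

Request:
send_rows --commands '[[[-0.022, 0.02, -0.03], 0.4], [[-0.043, 0.039, -0.06], 0.4], [[-0.043, 0.039, -0.08], 0.4], [[-0.043, 0.039, -0.08], 0.4], [[-0.043, 0.039, -0.08], 0.4]]'

```text
t: 2.65
eef_pos: [0.5999, 0.0201, 0.1723]
orientation: [[-0.0, -0.07, 0.998], [-0.002, 0.998, 0.07], [-1.0, -0.002, -0.0]]
contact_force: [1.0, 0.2, -0.2]
grip_width: 0.468
```

```bash
python3 - <<'E'
from h import *
s=observe(); print(s["t"],s["eef_pos"],s["orientation"][:,1])
d=snap("wrist","w2",k=1.4)
for n,p in [("knob",(.599,.016,.117)),("tcp",s["eef_pos"])]: print(n,pix("w2",p)*1.4)
E
```

```text
2.65 [0.59988601 0.0200593  0.17233455] [-0.07029062  0.99752462 -0.00196529]
knob [382.4399337  348.93282022]
tcp [390.60462828 425.2510153 ]
```

View pics/w2.png

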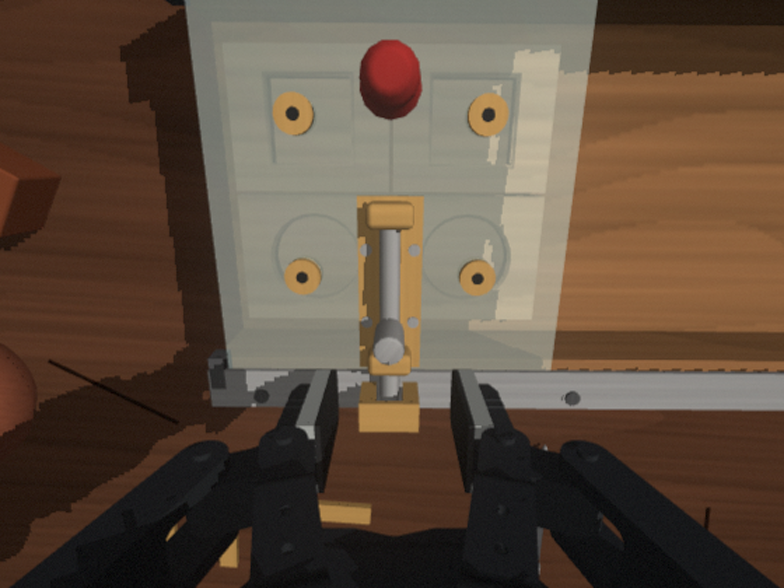

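```bash
python3 - <<'E'
from h import *
r=lambda u,v,z: ray("w2",(u+.5)/1.4-.5,(v+.5)/1.4-.5,z)[:2]
print("knob",r(389,348,.117))
W=[r(*q,.073) for q in [(293,113),(488,115),(302,277),(477,279)]]
a,t,e=fit([(-.038,-.044),(-.038,.044),(.038,-.044),(.038,.044)],W); print(np.degrees(a),t,e)
E
```

```text
knob [0.59828031 0.01867903]
3.46080701411962 [0.54072202 0.0147443 ] [0.00047603 0.00052437 0.00046389 0.0005365 ]
```

Request:
send_rows --commands '[[[-0.001, -0.001, -0.02], 0], [[-0.001, -0.001, -0.04], 0], [[-0.001, -0.001, -0.055], 0], [[-0.001, -0.001, -0.055], 0]]'

```text
t: 3.2
eef_pos: [0.5988, 0.0187, 0.1171]
orientation: [[-0.001, -0.07, 0.998], [-0.002, 0.998, 0.07], [-1.0, -0.002, -0.001]]
contact_force: [0.2, 0.1, 0.1]
grip_width: 0.473
```

Request:
send_rows --commands '[[[0, 0, 0], 0], [[0, 0, 0], 0], [[0, 0, 0], 0], [[0, 0, 0], 0]]' --fingers 0.0 --grip_force 20

```text
t: 3.7
eef_pos: [0.5993, 0.0186, 0.1177]
orientation: [[0.0, -0.07, 0.998], [-0.002, 0.998, 0.07], [-1.0, -0.002, 0.0]]
contact_force: [0.3, -1.4, 6.2]
grip_width: 0.151
```

Request:
send_rows --commands '[[[-0.01, -0.0007, 0.001], 0], [[-0.02, -0.0013, 0.001], 0], [[-0.03, -0.002, 0.001], 0], [[-0.031, -0.002, 0.001], 0], [[-0.031, -0.002, 0.001], 0]]'

```text
t: 4.32
eef_pos: [0.5683, 0.0166, 0.1184]
orientation: [[0.001, -0.069, 0.998], [-0.002, 0.998, 0.07], [-1.0, -0.002, 0.001]]
contact_force: [5.5, -0.9, -15.4]
grip_width: 0.154
```

Request:
send_rows --commands '[[[0, 0, 0], 0], [[0, 0, 0], 0], [[0, 0, 0.02], 0], [[0, 0, 0.05], 0], [[-0.04, -0.003, 0.05], 0]]' --fingers 0.05

```text
t: 4.95
eef_pos: [0.531, 0.0142, 0.1707]
orientation: [[0.008, -0.07, 0.998], [-0.001, 0.998, 0.07], [-1.0, -0.002, 0.007]]
contact_force: [-0.2, -0.2, -1.6]
grip_width: 0.585
```

Request:
send_rows --commands '[[[-0.02, -0.001, 0], 0], [[-0.038, -0.002, 0], 0], [[-0.038, -0.002, 0], 0], [[-0.038, -0.002, 0], 0]]'

```text
t: 5.45
eef_pos: [0.4938, 0.0123, 0.171]
orientation: [[0.009, -0.07, 0.998], [-0.001, 0.998, 0.07], [-1.0, -0.001, 0.009]]
contact_force: [0.8, -0.0, 0.7]
grip_width: 0.589
```

```bash
python3 - <<'E'
from h import *
s=observe(); print(s["t"],s["eef_pos"],s["orientation"][:,1],s["grip_width"])
d=snap("wrist","w3",k=1.4)
for n,p in [("handle",(.491,.0115,.11)),("knob drawn",(.569,.016,.117)),("tcp",s["eef_pos"])]: print(n,pix("w3",p)*1.4)
E
```

```text
5.45 [0.49383771 0.01231153 0.17100002] [-0.06961043  0.9975732  -0.00144731] 0.5891953311410231
handle [390.44614308 338.94588635]
knob drawn [388.77579246 495.06464659]
tcp [390.71585435 425.29574197]
```

View pics/w3.png

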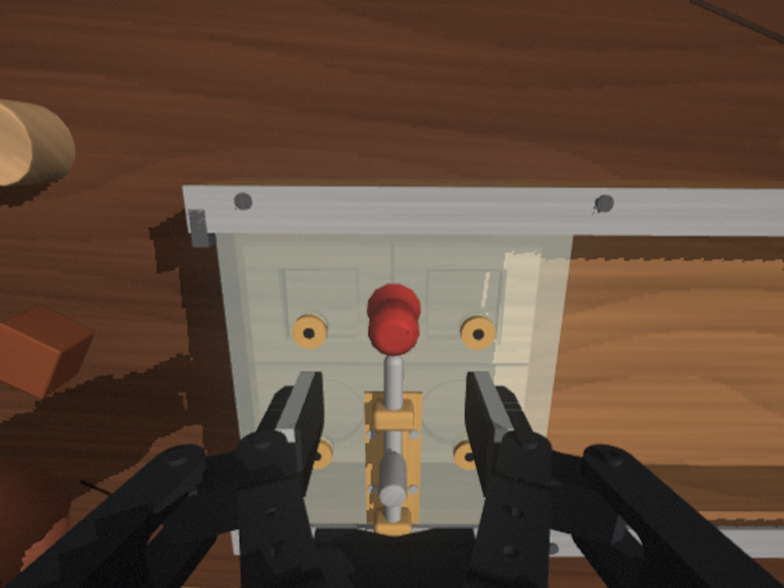

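Request:
send_rows --commands '[[[-0.002, 0, -0.03], 0], [[-0.003, 0, -0.055], 0], [[-0.003, 0, -0.067], 0], [[-0.003, 0, -0.067], 0]]'

```text
t: 6.0
eef_pos: [0.491, 0.0123, 0.1032]
orientation: [[0.007, -0.07, 0.998], [-0.001, 0.998, 0.07], [-1.0, -0.002, 0.007]]
contact_force: [0.0, 0.1, 0.4]
grip_width: 0.586
```

Request:
send_rows --commands '[[[0, 0, 0], 0], [[0, 0, 0], 0], [[0, 0, 0], 0]]' --fingers 0.027

```text
t: 6.38
eef_pos: [0.4913, 0.0124, 0.1038]
orientation: [[0.008, -0.07, 0.998], [-0.001, 0.998, 0.07], [-1.0, -0.001, 0.008]]
contact_force: [0.2, 0.1, 0.0]
grip_width: 0.313
```

Request:
send_rows --commands '[[[-0.001, 0.01, 0], 0], [[-0.002, 0.03, 0], 0], [[-0.0033, 0.05, 0], 0], [[-0.0047, 0.07, 0], 0], [[-0.0058, 0.09, 0], 0]]'

```text
t: 7.0
eef_pos: [0.4853, 0.1021, 0.104]
orientation: [[0.008, -0.068, 0.998], [-0.002, 0.998, 0.068], [-1.0, -0.003, 0.008]]
contact_force: [0.5, -5.4, 0.6]
grip_width: 0.317
```

Request:
send_rows --commands '[[[-0.0013, 0.02, 0], 0], [[-0.0027, 0.04, 0], 0], [[-0.004, 0.06, 0], 0], [[-0.0053, 0.08, 0], 0], [[-0.0066, 0.1, 0], 0]]'

```text
t: 7.62
eef_pos: [0.4789, 0.2019, 0.1041]
orientation: [[0.008, -0.067, 0.998], [-0.003, 0.998, 0.067], [-1.0, -0.004, 0.008]]
contact_force: [2.6, -5.3, -1.5]
grip_width: 0.319
```

Request:
send_rows --commands '[[[-0.0005, 0.006, 0], 0], [[-0.001, 0.012, 0], 0], [[-0.001, 0.016, 0], 0], [[-0.001, 0.016, 0], 0]]'

```text
t: 8.12
eef_pos: [0.4782, 0.2122, 0.1041]
orientation: [[0.007, -0.062, 0.998], [-0.009, 0.998, 0.062], [-1.0, -0.01, 0.007]]
contact_force: [4.2, -18.4, 2.9]
grip_width: 0.318
```

Request:
send_rows --commands '[[[0, -0.002, 0], 0], [[0, -0.002, 0], 0], [[0, -0.002, 0.03], 0], [[0, -0.002, 0.08], 0], [[0.02, -0.05, 0.13], 0]]' --fingers 0.05

```text
t: 8.75
eef_pos: [0.4948, 0.172, 0.229]
orientation: [[0.007, -0.069, 0.998], [-0.007, 0.998, 0.069], [-1.0, -0.008, 0.007]]
contact_force: [1.1, -0.5, -0.7]
grip_width: 0.589
```

Request:
send_rows --commands '[[[0.03, -0.04, 0.03], 0], [[0.06, -0.09, 0.04], 0], [[0.09, -0.145, 0.04], 0], [[0.09, -0.145, 0.04], 0], [[0.09, -0.145, 0.04], 0]]' --fingers 0.08

```text
t: 9.38
eef_pos: [0.5844, 0.0279, 0.2687]
orientation: [[0.007, -0.069, 0.998], [-0.006, 0.998, 0.069], [-1.0, -0.007, 0.006]]
contact_force: [-1.2, 0.6, 0.4]
grip_width: 0.936
```

```bash
python3 - <<'E'
from h import *
s=observe(); print(s["t"],s["eef_pos"],s["orientation"][:,1],s["grip_width"])
d=snap("wrist","w4",k=1.4)
d=snap("top","t4")
im=np.load("pics/w4.npz")["im"]; tp=np.load("pics/t4.npz")["im"]
o=np.hstack([cv2.resize(im,(392,294)),cv2.resize(tp[205:335,50:450],(0,0),fx=1,fy=1)[:, :400]][0:1])
A=cv2.resize(im,(560,420)); A=A[:, :]
B=cv2.resize(tp[225:335,300:450],(240,176),interpolation=cv2.INTER_CUBIC)
C=np.zeros((420,800,3),np.uint8); C[:,:560]=A; C[:176,560:]=B
cv2.imwrite("pics/m4.png",C)
E
```

```text
9.375 [0.58438248 0.02791784 0.26874849] [-0.06929357  0.99757411 -0.00665533] 0.9361365575762446
```

View pics/m4.png

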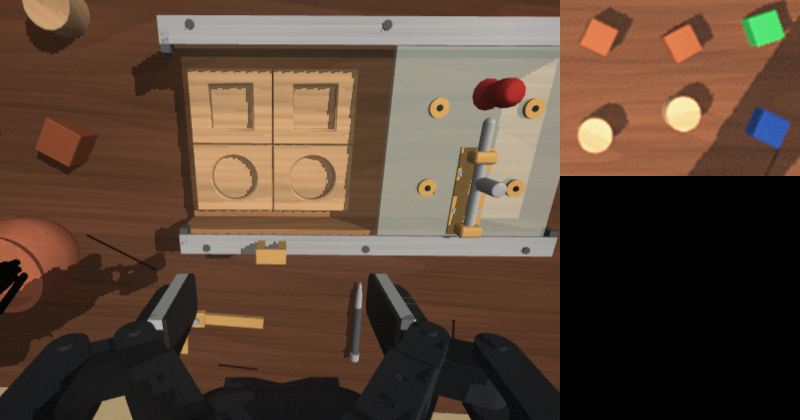

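Request:
send_rows --commands '[[[0, -0.06, 0], 0], [[0, -0.12, 0], 0], [[0, -0.18, 0], 0], [[0, -0.24, 0], 0], [[0, -0.3, 0], 0]]'

```text
t: 10.1
eef_pos: [0.5846, -0.2706, 0.269]
orientation: [[0.007, -0.075, 0.997], [-0.005, 0.997, 0.075], [-1.0, -0.006, 0.007]]
contact_force: [0.9, 0.0, -0.1]
grip_width: 0.94
```

Request:
send_rows --commands '[[[0, 0, 0], 0], [[0, 0, 0], 0]]'

```text
t: 10.35
eef_pos: [0.585, -0.2687, 0.2687]
orientation: [[0.007, -0.077, 0.997], [-0.004, 0.997, 0.077], [-1.0, -0.005, 0.007]]
contact_force: [0.7, 0.3, -0.1]
grip_width: 0.933
```

```bash
python3 - <<'E'
from h import *
s=observe(); print(s["t"],s["eef_pos"],s["orientation"][:,1],s["grip_width"])
d=snap("wrist","w5",k=1.42); print(d["origin"])
r=lambda u,v,z: ray("w4",u,v,z)[:2]
print("origin from seam",r(273,143,.034),"seam ends", r(272,70,.034),r(274,210,.034))
E
```

```text
10.35 [ 0.58498333 -0.26871128  0.26870165] [-0.07656316  0.99705349 -0.00473564] 0.9333568555806391
[ 0.50483002 -0.27327187  0.3883554 ]
origin from seam [0.53951517 0.01513053] seam ends [0.46706625 0.00969196] [0.61566141 0.02094257]
```

View pics/w5.png

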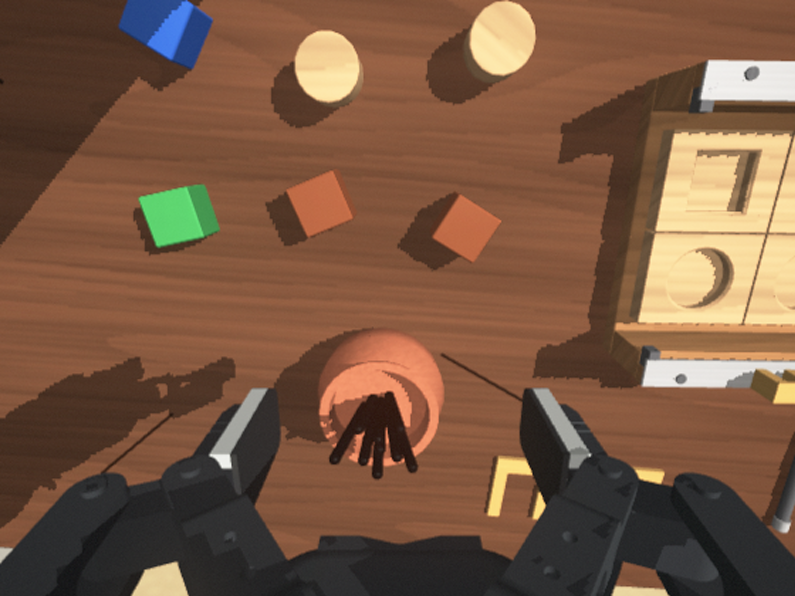

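```bash
cat >> h.py <<'E'
def blanks(name,roi=None,zt=.036):
    im=np.load(f"pics/{name}.npz")["im"]; h=cv2.cvtColor(im,cv2.COLOR_BGR2HSV).astype(int)
    print(h[160,330],h[160,225],h[30,355],h[47,230])
E
python3 - <<'E'
from h import *
blanks("w5")
im=np.load("pics/w5.npz")["im"]
r=lambda u,v,z=.036: ray("w5",(u+.5)/1.42-.5,(v+.5)/1.42-.5,z)[:2]
print("rA",r(503,37),"rB",r(326,66))
w=np.array([r(*q) for q in [(460,194),(501,225),(474,262),(433,232)]]); print("sqA",w.mean(0),[np.degrees(np.arctan2(*(w[(i+1)%4]-w[i])[::-1]))%90 for i in range(4)])
cv2.imwrite("pics/c5.png",cv2.resize(im[110:195,185:365],None,fx=4.4,fy=4.4,interpolation=cv2.INTER_CUBIC))
E
```

```text
[  9 161 195] [  9 161 192] [ 21  93 249] [ 20  95 247]
rA [ 0.42297412 -0.21046797] rB [ 0.44987436 -0.33068023]
sqA [ 0.55453153 -0.21885382] [np.float64(58.85800690045258), np.float64(60.87519569980856), np.float64(58.69012643018003), np.float64(59.88631725507577)]
```

View pics/c5.png

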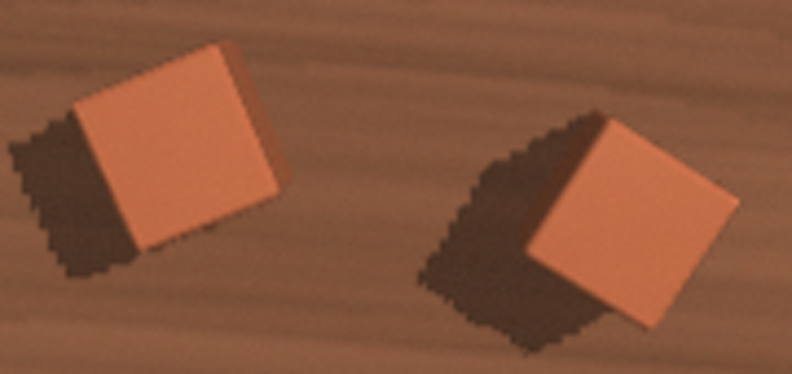

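```bash
python3 - <<'E'
from h import *
r=lambda u,v,z=.036: ray("w5",(u+.5)/4.4-.5+185,(v+.5)/4.4-.5+110,z)[:2]
for n,c in (("A",[(608,117),(740,202),(652,328),(527,250)]),("B",[(73,106),(216,44),(281,188),(141,250)])):
    w=np.array([r(*q) for q in c]); print(n,w.mean(0),[(np.degrees(np.arctan2(*(w[(i+1)%4]-w[i])[::-1]))%90).round(1) for i in range(4)],[np.linalg.norm(w[(i+1)%4]-w[i]).round(4) for i in range(4)])
E
```

```text
A [ 0.55458071 -0.21947538] [np.float64(63.0), np.float64(62.1), np.float64(62.7), np.float64(64.1)] [np.float64(0.0394), np.float64(0.0378), np.float64(0.0381), np.float64(0.0377)]
B [ 0.54437618 -0.33308637] [np.float64(26.5), np.float64(27.4), np.float64(27.7), np.float64(26.6)] [np.float64(0.0384), np.float64(0.0372), np.float64(0.039), np.float64(0.038)]
```

Request:
send_rows --commands '[[[-0.01, 0.015, -0.05], -10], [[-0.02, 0.035, -0.1], -20], [[-0.03, 0.049, -0.14], -30], [[-0.03, 0.049, -0.15], -31.7], [[-0.03, 0.049, -0.15], -31.7]]' --fingers 0.065

```text
t: 11.02
eef_pos: [0.5562, -0.2184, 0.1192]
orientation: [[0.004, 0.454, 0.891], [-0.007, 0.891, -0.454], [-1.0, -0.005, 0.007]]
contact_force: [-0.4, -0.4, -0.1]
grip_width: 0.762
```

```bash
python3 - <<'E'
from h import *
s=observe(); y=s["orientation"][:,1]; print(s["t"],s["eef_pos"],np.degrees(np.arctan2(y[1],y[0])),s["grip_width"])
snap("wrist","w6",k=1.42); print(pix("w6",(.5546,-.2195,.036))*1.42)
E
```

```text
11.025 [ 0.55618729 -0.21844596  0.11919287] 63.02580794425023 0.761573144091926
[394.99234079 330.40944323]
```

View pics/w6.png

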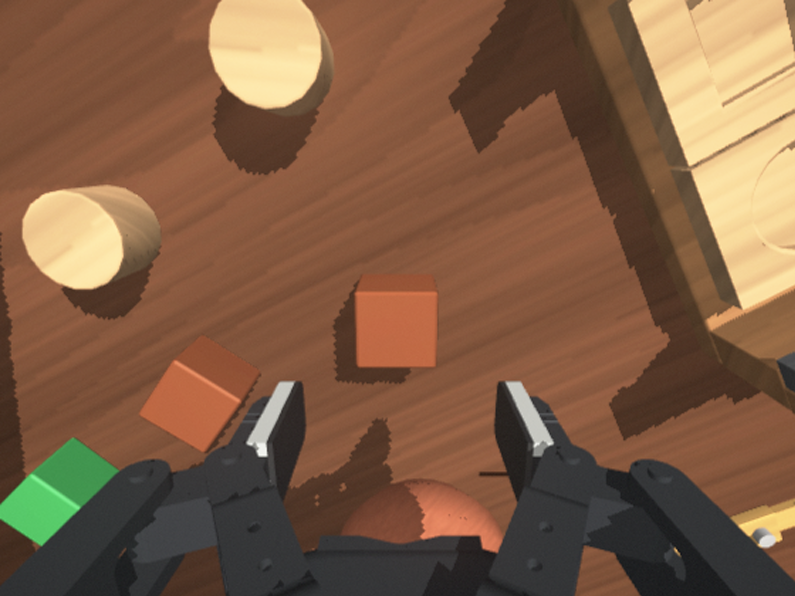

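Request:
send_rows --commands '[[[-0.0016, -0.001, -0.03], 0], [[-0.0016, -0.001, -0.06], 0], [[-0.0016, -0.001, -0.083], 0], [[-0.0016, -0.001, -0.083], 0], [[-0.0016, -0.001, -0.083], 0]]'

```text
t: 11.7
eef_pos: [0.5559, -0.221, 0.0386]
orientation: [[0.008, 0.454, 0.891], [-0.008, 0.891, -0.454], [-1.0, -0.004, 0.011]]
contact_force: [1.0, 0.9, -0.8]
grip_width: 0.767
```

Request:
send_rows --commands '[[[0, 0, 0], 0], [[0, 0, 0], 0], [[0, 0, 0], 0], [[0, 0, 0], 0]]' --fingers 0.0 --grip_force 30

```text
t: 12.2
eef_pos: [0.5568, -0.2214, 0.0402]
orientation: [[0.01, 0.454, 0.891], [-0.009, 0.891, -0.454], [-1.0, -0.003, 0.014]]
contact_force: [-0.7, -0.7, 8.9]
grip_width: 0.46
```

Request:
send_rows --commands '[[[0, 0, 0.03], 0], [[0, 0, 0.06], 0], [[0, 0, 0.09], 0], [[0, 0, 0.1], 0], [[0, 0, 0.1], 0]]'

```text
t: 12.82
eef_pos: [0.5571, -0.2215, 0.1408]
orientation: [[0.012, 0.454, 0.891], [-0.01, 0.891, -0.454], [-1.0, -0.003, 0.015]]
contact_force: [-0.2, -0.4, -1.1]
grip_width: 0.46
```

Request:
send_rows --commands '[[[-0.011, 0.055, 0.01], 7], [[-0.022, 0.11, 0.02], 14], [[-0.033, 0.165, 0.02], 21], [[-0.044, 0.22, 0.02], 28], [[-0.055, 0.278, 0.02], 30.8]]'

```text
t: 13.45
eef_pos: [0.5013, 0.0579, 0.1598]
orientation: [[0.014, -0.068, 0.998], [-0.002, 0.998, 0.069], [-1.0, -0.003, 0.014]]
contact_force: [0.9, 0.5, -0.4]
grip_width: 0.465
```

Request:
send_rows --commands '[[[0, 0, 0], 0], [[0, 0, 0], 0], [[0, 0, 0], 0]]'

```text
t: 13.82
eef_pos: [0.5014, 0.0564, 0.1594]
orientation: [[0.013, -0.066, 0.998], [-0.003, 0.998, 0.066], [-1.0, -0.004, 0.013]]
contact_force: [-0.0, -0.2, -0.9]
grip_width: 0.46
```

```bash
cat > q.py <<'E'
from h import *
s=observe(); y=s["orientation"][:,1]; print(s["t"],s["eef_pos"],np.degrees(np.arctan2(y[1],y[0])),s["orientation"][:2,0],s["grip_width"])
E
python3 - <<'E'
from q import *
snap("wrist","w7",k=1.42)
z=s["orientation"][:,2]; c=s["eef_pos"]-.0028*z-[0,0,.004]; yy=s["orientation"][:,1]
print(pix("w7",c)*1.42,[ (pix("w7",c+.02*a*z+.02*b*yy)*1.42).round() for a in(1,-1) for b in (1,-1)])
print("nest",[(pix("w7",np.array([.4992,.0564,.034])+.022*np.array([a*.998-b*.066,a*.066+b*.998,0]))*1.42).round() for a in(1,-1) for b in (1,-1)])
E
```

```text
13.825 [0.50135125 0.05641351 0.15940072] 93.78610168653465 [ 0.01331794 -0.00294484] 0.4601816101789201
[396.36472568 416.34196727] [array([458., 470.]), array([335., 470.]), array([463., 358.]), array([329., 358.])]
nest [array([437., 335.]), array([361., 335.]), array([439., 261.]), array([359., 261.])]
```

View pics/w7.png

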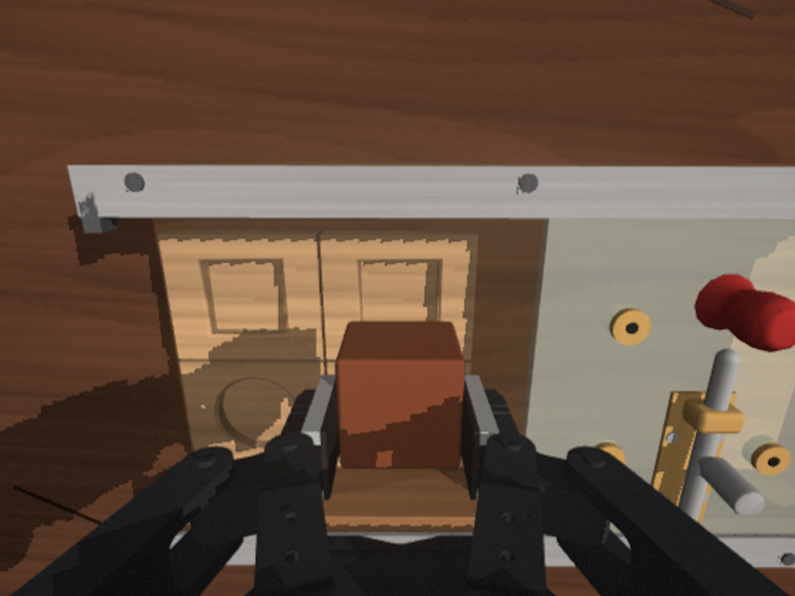

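Request:
send_rows --commands '[[[0.0005, 0, -0.03], 0], [[0.0005, 0, -0.06], 0], [[0.0005, 0, -0.078], 0], [[0.0005, 0, -0.078], 0], [[0.0005, 0, -0.078], 0]]'

```text
t: 14.5
eef_pos: [0.5023, 0.0557, 0.082]
orientation: [[0.014, -0.064, 0.998], [-0.003, 0.998, 0.065], [-1.0, -0.004, 0.014]]
contact_force: [-0.3, -0.7, -0.1]
grip_width: 0.462
```

```bash
python3 q.py
```

```text
14.5 [0.50225507 0.05568318 0.08198655] 93.69732040361697 [ 0.01393952 -0.0029707 ] 0.46197997745981806
```

Request:
send_rows --commands '[[[0, 0.0007, -0.006], 0], [[0, 0.0007, -0.012], 0], [[0, 0.0007, -0.018], 0], [[0, 0.0007, -0.019], 0], [[0, 0.0007, -0.019], 0]]'

```text
t: 15.12
eef_pos: [0.5024, 0.0565, 0.0636]
orientation: [[0.015, -0.065, 0.998], [-0.003, 0.998, 0.065], [-1.0, -0.004, 0.015]]
contact_force: [-2.5, -0.1, 13.6]
grip_width: 0.458
```

Request:
send_rows --commands '[[[0, 0, 0], 0], [[0, 0, 0], 0], [[0, 0, 0.03], 0], [[0, 0, 0.08], 0], [[0, 0, 0.13], 0]]' --fingers 0.058

```text
t: 15.75
eef_pos: [0.5021, 0.0564, 0.1946]
orientation: [[0.014, -0.065, 0.998], [-0.003, 0.998, 0.065], [-1.0, -0.004, 0.013]]
contact_force: [0.3, 0.2, -0.5]
grip_width: 0.684
```

Request:
send_rows --commands '[[[0.014, -0.06, 0.02], -9], [[0.028, -0.12, 0.06], -18], [[0.042, -0.18, 0.07], -27], [[0.055, -0.24, 0.07], -27], [[0.068, -0.3, 0.07], -27]]'

```text
t: 16.38
eef_pos: [0.5683, -0.2355, 0.2647]
orientation: [[0.011, 0.395, 0.919], [-0.009, 0.919, -0.395], [-1.0, -0.004, 0.014]]
contact_force: [0.8, 0.9, -0.2]
grip_width: 0.677
```

Request:
send_rows --commands '[[[0, 0, 0], 0], [[0, 0, 0], 0]]'

```text
t: 16.62
eef_pos: [0.5679, -0.2352, 0.264]
orientation: [[0.01, 0.395, 0.918], [-0.008, 0.918, -0.395], [-1.0, -0.003, 0.012]]
contact_force: [-0.5, 0.6, -0.8]
grip_width: 0.681
```

```bash
python3 - <<'E'
from q import *
snap("wrist","w8",k=1.42); snap("top","t8")
# compare blank positions in top view with before
a=np.load("pics/t4.npz")["im"].astype(int); b=np.load("pics/t8.npz")["im"]
h=cv2.cvtColor(b,cv2.COLOR_BGR2HSV)
m=cv2.inRange(h,(4,130,150),(13,255,255)); m2=cv2.inRange(h,(15,40,150),(28,140,255))
for mm in(m,m2):
    n,l,st,c=cv2.connectedComponentsWithStats(mm)
    print([(st[i][4],c[i].round(1).tolist(),ray("t8",*c[i],.036)[:2].round(4).tolist()) for i in range(1,n) if 150<st[i][4]<3000 and c[i][0]>270])
E
```

```text
16.625 [ 0.56789983 -0.23517528  0.26398818] 66.70787448586941 [ 0.01006663 -0.00801153] 0.6812761822946927
[(np.int32(551), [337.7, 175.1], [0.7144, -0.2567])]
[(np.int32(1611), [360.0, 221.1], [0.6114, -0.3025]), (np.int32(1071), [417.3, 208.2], [0.6376, -0.4294]), (np.int32(1661), [458.7, 263.3], [0.516, -0.5135]), (np.int32(365), [386.6, 225.4], [0.601, -0.3604]), (np.int32(235), [441.3, 250.8], [0.5437, -0.4772])]
```

```bash
cat >> h.py <<'E'
def seg(name):
    im=np.load(f"pics/{name}.npz")["im"]; h=cv2.cvtColor(cv2.GaussianBlur(im,(3,3),0),cv2.COLOR_BGR2HSV)
    for n,lo,hi in(("red",(5,150,170),(12,185,215)),("pale",(17,75,215),(24,115,255))):
        cs,_=cv2.findContours(cv2.inRange(h,lo,hi),cv2.RETR_EXTERNAL,cv2.CHAIN_APPROX_NONE)
        for c in cs:
            if cv2.contourArea(c)<600: continue
            w=np.array([ray(name,*p,.036)[:2] for p in c[:,0].astype(float)],np.float32)
            (x,y),(a,b),ang=cv2.minAreaRect(w*1000); print(n,cv2.contourArea(c),"px",c[:,0].mean(0).round(),"mm",round(x,1),round(y,1),"size",round(a,1),round(b,1),"ang",round(ang%90,1))
E
python3 -c "
from h import *
seg('w5');print();seg('w8')"
```

```text
red 1123.0 px [329. 160.] mm 554.4 -219.0 size 37.7 37.9 ang 63.0
red 1175.5 px [225. 143.] mm 544.3 -333.0 size 37.4 38.1 ang 25.9
pale 1592.0 px [546. 200.] mm 577.0 36.7 size 72.9 40.9 ang 4.5
pale 4508.0 px [493. 196.] mm 580.9 -28.7 size 72.9 85.1 ang 4.4
pale 5263.0 px [508. 128.] mm 506.6 -33.4 size 70.3 84.6 ang 3.9
pale 1643.0 px [230.  46.] mm 450.6 -329.9 size 43.2 42.7 ang 51.8
pale 1720.0 px [354.  26.] mm 423.8 -210.6 size 43.3 42.7 ang 55.5

red 972.5 px [194. 199.] mm 544.3 -332.5 size 36.6 37.3 ang 26.3
pale 922.0 px [416. 407.] mm 940.7 -177.3 size 62.8 62.6 ang 67.3
pale 1973.0 px [541. 371.] mm 964.6 -26.7 size 74.0 125.3 ang 82.3
pale 1278.5 px [151. 117.] mm 450.6 -329.4 size 41.8 43.4 ang 52.9
pale 5615.0 px [468. 119.] mm 581.0 -28.1 size 72.4 84.4 ang 3.7
pale 2702.0 px [536.  88.] mm 576.6 43.4 size 72.5 53.1 ang 3.2
pale 3398.0 px [454.  58.] mm 516.9 -32.2 size 49.0 84.3 ang 3.5
pale 1573.5 px [245.  38.] mm 423.6 -210.8 size 41.9 42.4 ang 65.9
pale 896.5 px [447.  16.] mm 479.0 -33.5 size 85.8 21.2 ang 80.8
```

Request:
send_rows --commands '[[[-0.006, -0.025, 0], 10], [[-0.012, -0.05, -0.03], 20], [[-0.018, -0.075, -0.07], 30], [[-0.0236, -0.0975, -0.11], 40], [[-0.0236, -0.0975, -0.14], 49.3]]'

```text
t: 17.35
eef_pos: [0.5438, -0.3314, 0.1228]
orientation: [[0.012, -0.445, 0.895], [0.003, 0.895, 0.445], [-1.0, -0.002, 0.012]]
contact_force: [-0.7, 1.0, 0.5]
grip_width: 0.678
```

Request:
send_rows --commands '[[[0, 0, 0], 0], [[0, 0, 0], 0]]'

```text
t: 17.6
eef_pos: [0.5446, -0.3304, 0.1238]
orientation: [[0.012, -0.444, 0.896], [0.003, 0.896, 0.444], [-1.0, -0.003, 0.013]]
contact_force: [-0.0, -0.1, 0.7]
grip_width: 0.679
```

```bash
python3 - <<'E'
from q import *
snap("wrist","w9"); seg("w9")
E
```

```text
17.6 [ 0.54459826 -0.33044999  0.12375943] 116.33788228922785 [0.0124323  0.00314388] 0.6785271448001641
red 2629.0 px [277. 226.] mm 544.2 -333.4 size 37.1 37.8 ang 25.9
pale 3419.0 px [531. 148.] mm 425.4 -213.3 size 43.7 38.4 ang 41.9
pale 4215.5 px [349.  99.] mm 450.2 -330.6 size 43.3 43.7 ang 73.0
```

Request:
send_rows --commands '[[[-0.0012, -0.0026, -0.03], -0.3], [[-0.0012, -0.0026, -0.06], -0.3], [[-0.0012, -0.0026, -0.08], -0.3], [[-0.0012, -0.0026, -0.08], -0.3], [[-0.0012, -0.0026, -0.08], -0.3]]'

```text
t: 18.27
eef_pos: [0.5443, -0.3334, 0.0453]
orientation: [[0.014, -0.439, 0.898], [0.002, 0.898, 0.439], [-1.0, -0.005, 0.014]]
contact_force: [0.2, 0.5, 0.3]
grip_width: 0.678
```

Request:
send_rows --commands '[[[-0.001, 0, -0.005], 0], [[-0.001, 0, -0.006], 0], [[-0.001, 0, -0.006], 0]]'

```text
t: 18.65
eef_pos: [0.5433, -0.3335, 0.0395]
orientation: [[0.015, -0.439, 0.898], [0.002, 0.898, 0.439], [-1.0, -0.005, 0.014]]
contact_force: [0.1, -0.1, 0.7]
grip_width: 0.675
```

Request:
send_rows --commands '[[[0, 0, 0], 0], [[0, 0, 0], 0], [[0, 0, 0], 0], [[0, 0, 0], 0]]' --fingers 0.0

```text
t: 19.15
eef_pos: [0.5435, -0.3336, 0.0397]
orientation: [[0.015, -0.439, 0.898], [0.001, 0.898, 0.439], [-1.0, -0.005, 0.014]]
contact_force: [-0.6, 0.0, 4.7]
grip_width: 0.463
```

Request:
send_rows --commands '[[[0, 0, 0.03], 0], [[0, 0, 0.07], 0], [[0, 0, 0.11], 0], [[0, 0, 0.12], 0], [[0, 0, 0.12], 0]]'

```text
t: 19.77
eef_pos: [0.5435, -0.3336, 0.1599]
orientation: [[0.015, -0.439, 0.898], [0.001, 0.898, 0.439], [-1.0, -0.006, 0.014]]
contact_force: [-0.2, -0.6, -1.3]
grip_width: 0.459
```

Request:
send_rows --commands '[[[-0.008, 0.06, 0], -5], [[-0.016, 0.12, 0], -10], [[-0.024, 0.18, 0], -16], [[-0.032, 0.24, 0], -22.3], [[-0.0395, 0.3, 0], -22.3]]'

```text
t: 20.4
eef_pos: [0.5028, -0.0317, 0.1584]
orientation: [[0.012, -0.064, 0.998], [-0.005, 0.998, 0.064], [-1.0, -0.006, 0.012]]
contact_force: [0.8, 0.2, -0.6]
grip_width: 0.461
```

Request:
send_rows --commands '[[[0, 0, 0], 0], [[0, 0, 0], 0]]'

```text
t: 20.65
eef_pos: [0.5023, -0.0317, 0.1573]
orientation: [[0.01, -0.065, 0.998], [-0.006, 0.998, 0.065], [-1.0, -0.007, 0.01]]
contact_force: [-0.4, 0.0, -0.8]
grip_width: 0.458
```

```bash
python3 - <<'E'
from q import *
snap("wrist","w10",k=1)
z=s["orientation"][:,2]; c=s["eef_pos"]+.0009*z-[0,0,.004]; yy=s["orientation"][:,1]
print([ (pix("w10",c+.02*a*z+.02*b*yy)).round() for a in(1,-1) for b in (1,-1)])
im=np.load("pics/w10.npz")["im"]; h=cv2.cvtColor(im,cv2.COLOR_BGR2HSV); m=cv2.inRange(h,(3,120,60),(13,220,215)); 
cv2.imwrite("pics/w10b.png",cv2.resize(im[130:360,160:400],None,fx=2.4,fy=2.4))
E
```

```text
20.65 [ 0.50228243 -0.0316744   0.15731651] 93.73389885299814 [ 0.01040858 -0.00607713] 0.45827790405869817
[array([322., 338.]), array([236., 338.]), array([326., 260.]), array([232., 260.])]
```

View pics/w10b.png

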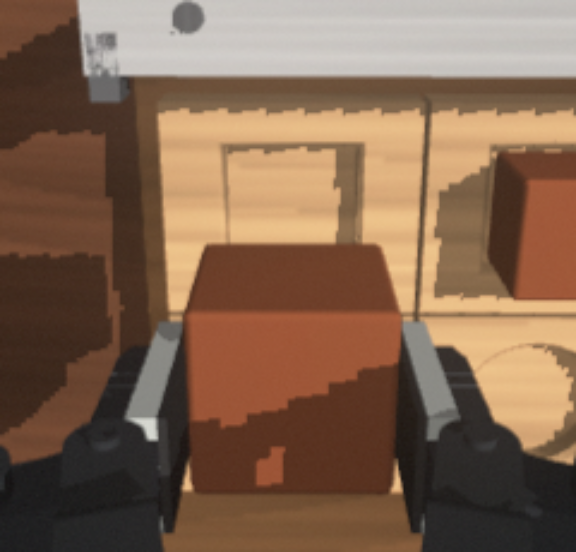

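Request:
send_rows --commands '[[[0.0015, 0, -0.03], 0], [[0.0015, 0, -0.06], 0], [[0.0015, 0, -0.075], 0], [[0.0015, 0, -0.075], 0], [[0.0015, 0, -0.075], 0]]'

```text
t: 21.32
eef_pos: [0.5043, -0.0333, 0.0832]
orientation: [[0.012, -0.062, 0.998], [-0.006, 0.998, 0.062], [-1.0, -0.007, 0.011]]
contact_force: [-0.8, 0.8, -0.8]
grip_width: 0.459
```

```bash
python3 - <<'E'
from q import *
r=lambda u,v: ray("w10",(u+.5)/2.4-.5+160,(v+.5)/2.4-.5+130,.034)[:2]
print(r(222,143),r(363,143))
E
```

```text
21.325 [ 0.50433796 -0.0332759   0.08316034] 93.56322646150542 [ 0.0116912  -0.00637292] 0.45918322786528176
[ 0.48313964 -0.05556525] [ 0.48008362 -0.00980771]
```

Request:
send_rows --commands '[[[-0.0005, 0.0015, -0.003], 0.2], [[-0.0005, 0.0015, -0.008], 0.2], [[-0.0005, 0.0015, -0.014], 0.2], [[-0.0005, 0.0015, -0.02], 0.2], [[-0.0005, 0.0015, -0.02], 0.2]]'

```text
t: 21.95
eef_pos: [0.5038, -0.0318, 0.0628]
orientation: [[0.012, -0.066, 0.998], [-0.006, 0.998, 0.066], [-1.0, -0.007, 0.011]]
contact_force: [-0.1, -0.6, 0.9]
grip_width: 0.456
```

Request:
send_rows --commands '[[[0, 0, 0], 0], [[0, 0, 0], 0], [[0, 0, 0.03], 0], [[0, 0, 0.08], 0], [[0, 0, 0.13], 0]]' --fingers 0.058

```text
t: 22.58
eef_pos: [0.5034, -0.0318, 0.194]
orientation: [[0.011, -0.066, 0.998], [-0.006, 0.998, 0.066], [-1.0, -0.007, 0.01]]
contact_force: [1.4, -0.5, -0.1]
grip_width: 0.678
```

Request:
send_rows --commands '[[[-0.02, -0.045, 0], 0], [[-0.04, -0.09, 0], 0], [[-0.06, -0.135, 0], 0], [[-0.08, -0.18, -0.03], 0], [[-0.08, -0.18, -0.06], 0]]' --fingers 0.068

```text
t: 23.2
eef_pos: [0.4218, -0.2155, 0.1338]
orientation: [[0.011, -0.059, 0.998], [-0.008, 0.998, 0.059], [-1.0, -0.009, 0.011]]
contact_force: [1.5, -0.2, -0.1]
grip_width: 0.795
```

Request:
send_rows --commands '[[[0, 0, 0], 0], [[0, 0, 0], 0]]'

```text
t: 23.45
eef_pos: [0.422, -0.2154, 0.1343]
orientation: [[0.012, -0.059, 0.998], [-0.008, 0.998, 0.06], [-1.0, -0.009, 0.011]]
contact_force: [0.3, -0.1, 0.1]
grip_width: 0.792
```

```bash
python3 - <<'E'
from q import *
snap("wrist","w11"); seg("w11")
E
```

```text
23.45 [ 0.42195135 -0.21544092  0.13432335] 93.40577480767702 [ 0.01153844 -0.00826457] 0.7915974630720514
red 1422.5 px [528. 347.] mm 523.0 -8.3 size 42.3 41.0 ang 3.8
pale 1937.0 px [128. 248.] mm 445.9 -330.2 size 37.5 43.4 ang 8.6
pale 2581.5 px [288. 226.] mm 423.0 -210.8 size 43.5 43.1 ang 3.5
```

Request:
send_rows --commands '[[[0.0006, 0.0046, -0.03], 0], [[0.0006, 0.0046, -0.06], 0], [[0.0006, 0.0046, -0.088], 0], [[0.0006, 0.0046, -0.088], 0], [[0.0006, 0.0046, -0.088], 0]]'

```text
t: 24.12
eef_pos: [0.4235, -0.2105, 0.0477]
orientation: [[0.013, -0.061, 0.998], [-0.009, 0.998, 0.061], [-1.0, -0.01, 0.013]]
contact_force: [0.2, 0.1, 0.9]
grip_width: 0.798
```

```bash
python3 q.py
```

```text
24.125 [ 0.42351027 -0.21051123  0.04773415] 93.47803417502561 [ 0.01344054 -0.00885841] 0.7977557367004563
```

Request:
send_rows --commands '[[[-0.0005, -0.0003, -0.007], 0], [[-0.0005, -0.0003, -0.009], 0], [[-0.0005, -0.0003, -0.009], 0]]'

```text
t: 24.5
eef_pos: [0.4232, -0.211, 0.039]
orientation: [[0.014, -0.061, 0.998], [-0.009, 0.998, 0.061], [-1.0, -0.01, 0.014]]
contact_force: [0.1, 0.3, 0.2]
grip_width: 0.795
```

Request:
send_rows --commands '[[[0, 0, 0], 0], [[0, 0, 0], 0], [[0, 0, 0], 0], [[0, 0, 0], 0]]' --fingers 0.0

```text
t: 25.0
eef_pos: [0.4234, -0.211, 0.0395]
orientation: [[0.015, -0.061, 0.998], [-0.009, 0.998, 0.061], [-1.0, -0.01, 0.014]]
contact_force: [0.5, 0.1, 5.6]
grip_width: 0.526
```

Request:
send_rows --commands '[[[0, 0, 0.03], 0], [[0, 0, 0.07], 0], [[0, 0, 0.11], 0], [[0, 0, 0.12], 0], [[0, 0, 0.12], 0]]'

```text
t: 25.62
eef_pos: [0.4235, -0.211, 0.1598]
orientation: [[0.016, -0.061, 0.998], [-0.01, 0.998, 0.061], [-1.0, -0.011, 0.015]]
contact_force: [0.2, -0.2, -1.3]
grip_width: 0.523
```

Request:
send_rows --commands '[[[0.03, 0.054, 0], 0], [[0.06, 0.108, 0], 0], [[0.09, 0.162, 0], 0], [[0.12, 0.216, 0], 0], [[0.15, 0.27, 0], 0]]'

```text
t: 26.25
eef_pos: [0.5736, 0.0606, 0.1578]
orientation: [[0.013, -0.061, 0.998], [-0.011, 0.998, 0.061], [-1.0, -0.012, 0.012]]
contact_force: [1.3, -0.6, -0.9]
grip_width: 0.526
```

Request:
send_rows --commands '[[[0.001, 0.002, 0], 0], [[0.001, 0.002, 0], 0], [[0.001, 0.002, 0], 0]]'

```text
t: 26.62
eef_pos: [0.5737, 0.0606, 0.1572]
orientation: [[0.011, -0.058, 0.998], [-0.012, 0.998, 0.059], [-1.0, -0.013, 0.011]]
contact_force: [-0.3, -1.2, -1.3]
grip_width: 0.524
```

```bash
python3 - <<'E'
from q import *
snap("wrist","w12"); im=np.load("pics/w12.npz")["im"]
cv2.imwrite("pics/w12.png",cv2.resize(im,None,fx=1.42,fy=1.42))
th=np.linspace(0,6.283,13)[:-1]
print("rim ext",[ (pix("w12",np.array([.5745,.0612,.034])+.025*np.array([np.cos(t),np.sin(t),0]))*1.42).round().tolist() for t in (0,1.571,3.1416,4.712)])
print("top ext",[ (pix("w12",s["eef_pos"]+[-.0004,0,-.0035]+.023*np.array([np.cos(t),np.sin(t),0]))*1.42).round().tolist() for t in (0,1.571,3.1416,4.712)])
E
```

```text
26.625 [0.57370415 0.06062305 0.15718059] 93.3537101401451 [ 0.01141186 -0.01229614] 0.5243789949261713
rim ext [[399.0, 346.0], [446.0, 308.0], [404.0, 263.0], [357.0, 303.0]]
top ext [[393.0, 484.0], [470.0, 428.0], [401.0, 357.0], [323.0, 420.0]]
```

View pics/w12.png

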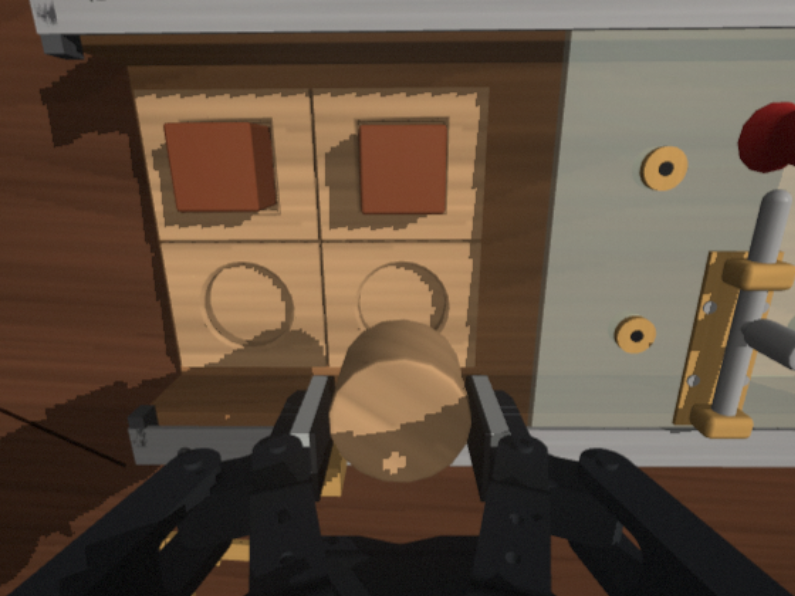

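Request:
send_rows --commands '[[[0.0008, 0.001, -0.03], 0], [[0.0008, 0.001, -0.06], 0], [[0.0008, 0.001, -0.075], 0], [[0.0008, 0.001, -0.075], 0], [[0.0008, 0.001, -0.075], 0]]'

```text
t: 27.3
eef_pos: [0.5752, 0.0612, 0.0834]
orientation: [[0.013, -0.057, 0.998], [-0.012, 0.998, 0.058], [-1.0, -0.013, 0.012]]
contact_force: [1.2, 0.1, -0.2]
grip_width: 0.519
```

```bash
python3 q.py
```

```text
27.3 [0.57516289 0.06122215 0.08336106] 93.29548521004979 [ 0.01306673 -0.01185565] 0.5194003208663641
```

Request:
send_rows --commands '[[[-0.0003, -0.0003, -0.003], 0], [[-0.0003, -0.0003, -0.008], 0], [[-0.0003, -0.0003, -0.014], 0], [[-0.0003, -0.0003, -0.02], 0], [[-0.0003, -0.0003, -0.02], 0]]'

```text
t: 27.92
eef_pos: [0.5748, 0.0608, 0.0629]
orientation: [[0.013, -0.057, 0.998], [-0.012, 0.998, 0.058], [-1.0, -0.013, 0.012]]
contact_force: [-0.3, -0.3, -0.3]
grip_width: 0.53
```

Request:
send_rows --commands '[[[0, 0, 0], 0], [[0, 0, 0], 0], [[0, 0, 0.03], 0], [[0, 0, 0.08], 0], [[0, 0, 0.13], 0]]' --fingers 0.06

```text
t: 28.55
eef_pos: [0.5745, 0.0608, 0.1941]
orientation: [[0.012, -0.057, 0.998], [-0.012, 0.998, 0.057], [-1.0, -0.013, 0.011]]
contact_force: [1.1, 0.5, 0.6]
grip_width: 0.703
```

Request:
send_rows --commands '[[[-0.018, -0.056, 0], 0], [[-0.036, -0.112, 0], 0], [[-0.054, -0.168, 0], 0], [[-0.072, -0.224, 0], 0], [[-0.09, -0.28, 0], 0]]' --fingers 0.068

```text
t: 29.18
eef_pos: [0.4839, -0.2208, 0.1942]
orientation: [[0.012, -0.058, 0.998], [-0.012, 0.998, 0.058], [-1.0, -0.013, 0.012]]
contact_force: [0.4, 0.2, 0.4]
grip_width: 0.793
```

Request:
send_rows --commands '[[[-0.017, -0.055, -0.02], 0], [[-0.035, -0.11, -0.05], 0], [[-0.035, -0.11, -0.06], 0], [[-0.035, -0.11, -0.06], 0], [[-0.035, -0.11, -0.06], 0]]'

```text
t: 29.8
eef_pos: [0.4497, -0.3295, 0.1346]
orientation: [[0.013, -0.06, 0.998], [-0.012, 0.998, 0.06], [-1.0, -0.013, 0.012]]
contact_force: [0.2, 1.2, -0.1]
grip_width: 0.797
```

```bash
python3 - <<'E'
from q import *
snap("wrist","w13"); seg("w13")
E
```

```text
29.8 [ 0.44974775 -0.32950662  0.13461611] 93.4316796562884 [ 0.01288671 -0.01189393] 0.797325663322878
pale 2665.0 px [281. 223.] mm 449.3 -330.2 size 43.7 44.2 ang 47.9
```

Request:
send_rows --commands '[[[-0.0008, -0.001, -0.03], 0], [[-0.0008, -0.001, -0.06], 0], [[-0.0008, -0.001, -0.088], 0], [[-0.0008, -0.001, -0.088], 0], [[-0.0008, -0.001, -0.088], 0]]'

```text
t: 30.48
eef_pos: [0.4498, -0.3302, 0.0479]
orientation: [[0.014, -0.061, 0.998], [-0.013, 0.998, 0.061], [-1.0, -0.014, 0.013]]
contact_force: [-0.4, 0.2, -0.1]
grip_width: 0.794
```

Request:
send_rows --commands '[[[-0.0005, 0, -0.006], 0], [[-0.0005, 0, -0.008], 0], [[-0.0005, 0, -0.008], 0]]'

```text
t: 30.85
eef_pos: [0.4494, -0.3302, 0.0401]
orientation: [[0.014, -0.061, 0.998], [-0.013, 0.998, 0.061], [-1.0, -0.014, 0.014]]
contact_force: [-0.2, 0.5, 0.4]
grip_width: 0.795
```

Request:
send_rows --commands '[[[0, 0, 0], 0], [[0, 0, 0], 0], [[0, 0, 0], 0], [[0, 0, 0], 0]]' --fingers 0.0

```text
t: 31.35
eef_pos: [0.4495, -0.3303, 0.0405]
orientation: [[0.015, -0.061, 0.998], [-0.013, 0.998, 0.061], [-1.0, -0.014, 0.014]]
contact_force: [-1.0, 0.0, 6.5]
grip_width: 0.529
```

Request:
send_rows --commands '[[[0, 0, 0.03], 0], [[0, 0, 0.07], 0], [[0, 0, 0.11], 0], [[0, 0, 0.12], 0], [[0, 0, 0.12], 0]]'

```text
t: 31.98
eef_pos: [0.4497, -0.3302, 0.1607]
orientation: [[0.016, -0.061, 0.998], [-0.013, 0.998, 0.062], [-1.0, -0.014, 0.015]]
contact_force: [-0.8, 0.3, -0.5]
grip_width: 0.528
```

Request:
send_rows --commands '[[[0.024, 0.056, 0], 0], [[0.048, 0.112, 0], 0], [[0.072, 0.168, 0], 0], [[0.096, 0.224, 0], 0], [[0.12, 0.28, 0], 0]]'

```text
t: 32.6
eef_pos: [0.5695, -0.0483, 0.1589]
orientation: [[0.013, -0.061, 0.998], [-0.014, 0.998, 0.061], [-1.0, -0.014, 0.012]]
contact_force: [0.4, -0.5, -1.1]
grip_width: 0.522
```

Request:
send_rows --commands '[[[0.01, 0.023, 0], 0], [[0.01, 0.023, 0], 0], [[0.01, 0.023, 0], 0], [[0.01, 0.023, 0], 0]]'

```text
t: 33.1
eef_pos: [0.5789, -0.0269, 0.1585]
orientation: [[0.012, -0.059, 0.998], [-0.014, 0.998, 0.059], [-1.0, -0.015, 0.011]]
contact_force: [-0.6, -0.7, 0.6]
grip_width: 0.529
```

```bash
python3 q.py
```

```text
33.1 [ 0.5789094  -0.02687292  0.15854537] 93.38187590674002 [ 0.01235584 -0.01415736] 0.5286423415535254
```

Request:
send_rows --commands '[[[0.001, 0.0008, -0.03], 0], [[0.001, 0.0008, -0.06], 0], [[0.001, 0.0008, -0.075], 0], [[0.001, 0.0008, -0.075], 0], [[0.001, 0.0008, -0.075], 0]]'

```text
t: 33.72
eef_pos: [0.5803, -0.0265, 0.0844]
orientation: [[0.013, -0.058, 0.998], [-0.014, 0.998, 0.059], [-1.0, -0.015, 0.013]]
contact_force: [0.1, -0.8, -0.6]
grip_width: 0.524
```

```bash
python3 q.py
```

```text
33.725 [ 0.58034034 -0.02649355  0.08438558] 93.34898870023586 [ 0.01346505 -0.01420399] 0.5240685271916765
```

Request:
send_rows --commands '[[[0, 0, -0.003], 0], [[0, 0, -0.008], 0], [[0, 0, -0.014], 0], [[0, 0, -0.02], 0], [[0, 0, -0.02], 0]]'

```text
t: 34.35
eef_pos: [0.5803, -0.0265, 0.064]
orientation: [[0.013, -0.058, 0.998], [-0.014, 0.998, 0.059], [-1.0, -0.015, 0.012]]
contact_force: [1.8, -0.4, -0.8]
grip_width: 0.523
```

Request:
send_rows --commands '[[[0, 0, 0], 0], [[0, 0, 0], 0], [[0, 0, 0.03], 0], [[0, 0, 0.08], 0], [[0, 0, 0.13], 0]]' --fingers 0.06

```text
t: 34.98
eef_pos: [0.58, -0.0265, 0.1951]
orientation: [[0.012, -0.058, 0.998], [-0.014, 0.998, 0.058], [-1.0, -0.015, 0.011]]
contact_force: [0.0, 0.6, -0.1]
grip_width: 0.701
```

Request:
send_rows --commands '[[[0, 0.05, 0.04], 0], [[0, 0.06, 0.07], 0], [[0, 0.06, 0.07], 0], [[0, 0.06, 0.07], 0]]'

```text
t: 35.48
eef_pos: [0.5795, 0.0332, 0.2646]
orientation: [[0.012, -0.058, 0.998], [-0.014, 0.998, 0.058], [-1.0, -0.015, 0.011]]
contact_force: [-0.5, 0.1, 0.1]
grip_width: 0.702
```

```bash
python3 - <<'E'
from q import *
snap("wrist","w14",k=1.42); R=lambda x,y:np.array([.540+x*.9978-y*.066,.0147+x*.066+y*.9978])
for n,x,y in(("s-",-.038,-.044),("s+",-.038,.044),("r-",.038,-.044),("r+",.038,.044)):
    print(n,"top at .06 expected px",(pix("w14",[*R(x,y),.06])*1.42).round())
print("handle", (pix("w14",[*R(-.05,.2),.11])*1.42).round())
E
```

```text
35.475 [0.57948335 0.03317659 0.26456778] 93.33174265762081 [ 0.01159586 -0.01446632] 0.7024959551435865
s- top at .06 expected px [314. 157.]
s+ top at .06 expected px [443. 156.]
r- top at .06 expected px [321. 266.]
r+ top at .06 expected px [441. 266.]
handle [730. 132.]
```

View pics/w14.png

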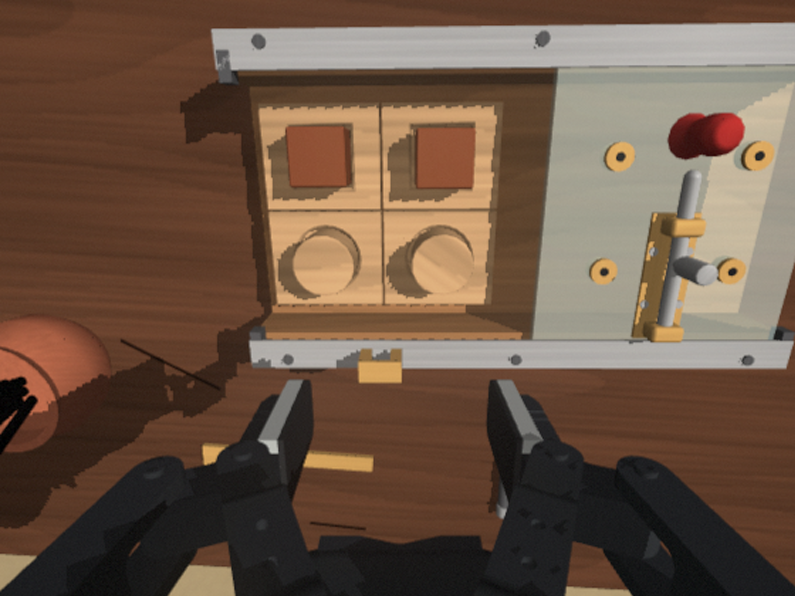

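Request:
send_rows --commands '[[[-0.025, 0.045, 0], 0], [[-0.05, 0.09, 0], 0], [[-0.075, 0.135, -0.03], 0], [[-0.1015, 0.177, -0.07], 0], [[-0.1015, 0.177, -0.09], 0]]' --fingers 0.05

```text
t: 36.15
eef_pos: [0.4747, 0.2121, 0.1713]
orientation: [[0.006, -0.062, 0.998], [-0.016, 0.998, 0.062], [-1.0, -0.016, 0.005]]
contact_force: [0.7, -0.3, 0.9]
grip_width: 0.584
```

Request:
send_rows --commands '[[[0, 0, 0], 0], [[0, 0, 0], 0]]'

```text
t: 36.4
eef_pos: [0.475, 0.2112, 0.1712]
orientation: [[0.006, -0.061, 0.998], [-0.017, 0.998, 0.061], [-1.0, -0.017, 0.005]]
contact_force: [-0.2, -0.8, -0.4]
grip_width: 0.59
```

```bash
python3 - <<'E'
from q import *
snap("wrist","w15"); im=np.load("pics/w15.npz")["im"]; h=cv2.cvtColor(im,cv2.COLOR_BGR2HSV)
m=cv2.inRange(h,(0,180,90),(4,255,255))|cv2.inRange(h,(172,180,90),(180,255,255))
n,l,st,c=cv2.connectedComponentsWithStats(m); i=1+np.argmax(st[1:,4]); print(st[i],c[i])
x,y,w,hh,_=st[i]; print("top centre est", ray("w15",x+w/2,y+hh-w/2,.11), pix("w15",(.478,.2105,.11)))
E
```

```text
36.4 [0.47503485 0.211169   0.17122269] 93.47627881386731 [ 0.00572508 -0.01700679] 0.5901141661080499
[273 234  24  23 205] [284.97560976 243.04390244]
top centre est [0.47378089 0.21327909 0.11      ] [280.09257375 250.96637449]
```

Request:
send_rows --commands '[[[0.0025, 0.0005, -0.03], 0], [[0.0025, 0.0005, -0.055], 0], [[0.0025, 0.0005, -0.067], 0], [[0.0025, 0.0005, -0.067], 0]]'

```text
t: 36.95
eef_pos: [0.4782, 0.2112, 0.1048]
orientation: [[0.007, -0.059, 0.998], [-0.017, 0.998, 0.059], [-1.0, -0.017, 0.006]]
contact_force: [0.5, 0.2, -0.1]
grip_width: 0.583
```

Request:
send_rows --commands '[[[0, 0, 0], 0], [[0, 0, 0], 0], [[0, 0, 0], 0]]' --fingers 0.027

```text
t: 37.33
eef_pos: [0.4783, 0.2114, 0.1053]
orientation: [[0.007, -0.06, 0.998], [-0.016, 0.998, 0.06], [-1.0, -0.016, 0.006]]
contact_force: [-1.1, 0.0, -0.4]
grip_width: 0.315
```

Request:
send_rows --commands '[[[0.001, -0.01, 0], 0], [[0.002, -0.03, 0], 0], [[0.0033, -0.05, 0], 0], [[0.0047, -0.07, 0], 0], [[0.006, -0.09, 0], 0]]'

```text
t: 37.95
eef_pos: [0.4842, 0.1213, 0.1053]
orientation: [[0.007, -0.061, 0.998], [-0.015, 0.998, 0.061], [-1.0, -0.015, 0.006]]
contact_force: [-0.2, 6.1, -1.0]
grip_width: 0.313
```

Request:
send_rows --commands '[[[0.0013, -0.02, 0], 0], [[0.0027, -0.04, 0], 0], [[0.004, -0.06, 0], 0], [[0.0053, -0.08, 0], 0], [[0.006, -0.095, 0], 0]]'

```text
t: 38.58
eef_pos: [0.4903, 0.0258, 0.1054]
orientation: [[0.007, -0.061, 0.998], [-0.015, 0.998, 0.061], [-1.0, -0.015, 0.006]]
contact_force: [1.3, 5.1, -1.8]
grip_width: 0.317
```

Request:
send_rows --commands '[[[0.0005, -0.006, 0], 0], [[0.001, -0.012, 0], 0], [[0.001, -0.02, 0], 0], [[0.001, -0.023, 0], 0], [[0.001, -0.023, 0], 0]]'

```text
t: 39.2
eef_pos: [0.4915, 0.0084, 0.1054]
orientation: [[0.006, -0.067, 0.998], [-0.009, 0.998, 0.067], [-1.0, -0.009, 0.005]]
contact_force: [-1.2, 24.8, 1.1]
grip_width: 0.316
```

Request:
send_rows --commands '[[[0, 0.001, 0], 0], [[0, 0.001, 0], 0], [[0, 0.001, 0.03], 0], [[0, 0.001, 0.065], 0], [[0.03, 0.003, 0.065], 0]]' --fingers 0.05

```text
t: 39.83
eef_pos: [0.5209, 0.0101, 0.1727]
orientation: [[0.008, -0.065, 0.998], [-0.009, 0.998, 0.065], [-1.0, -0.009, 0.007]]
contact_force: [1.2, 0.8, 0.5]
grip_width: 0.583
```

Request:
send_rows --commands '[[[0.03, 0.003, 0], 0], [[0.047, 0.005, 0], 0], [[0.047, 0.005, 0], 0], [[0.047, 0.005, 0], 0]]' --fingers 0.04

```text
t: 40.33
eef_pos: [0.5668, 0.0143, 0.1724]
orientation: [[0.007, -0.064, 0.998], [-0.009, 0.998, 0.064], [-1.0, -0.01, 0.006]]
contact_force: [-1.0, -0.4, -0.3]
grip_width: 0.464
```

```bash
python3 - <<'E'
from q import *
snap("wrist","w16",k=1.42); print(pix("w16",(.569,.0165,.117))*1.42)
E
```

```text
40.325 [0.56677307 0.01432422 0.1723925 ] 93.68702417760049 [ 0.00661427 -0.00946191] 0.4638769432426776
[403.28474562 360.7764629 ]
```

View pics/w16.png

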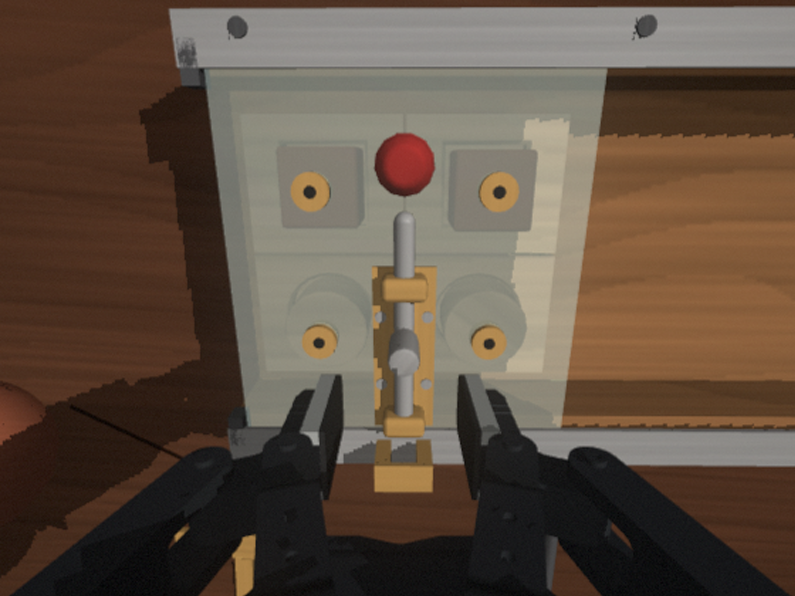

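Request:
send_rows --commands '[[[0.0015, 0.002, -0.02], 0], [[0.0015, 0.002, -0.04], 0], [[0.0015, 0.002, -0.054], 0], [[0.0015, 0.002, -0.054], 0]]'

```text
t: 40.88
eef_pos: [0.5674, 0.0162, 0.1178]
orientation: [[0.005, -0.064, 0.998], [-0.009, 0.998, 0.064], [-1.0, -0.01, 0.004]]
contact_force: [0.6, 0.3, 0.6]
grip_width: 0.47
```

Request:
send_rows --commands '[[[0, 0, 0], 0], [[0, 0, 0], 0], [[0, 0, 0], 0], [[0, 0, 0], 0]]' --fingers 0.0 --grip_force 20

```text
t: 41.38
eef_pos: [0.5676, 0.016, 0.1183]
orientation: [[0.005, -0.064, 0.998], [-0.009, 0.998, 0.064], [-1.0, -0.01, 0.005]]
contact_force: [-1.4, -1.8, 5.6]
grip_width: 0.149
```

Request:
send_rows --commands '[[[0.006, 0.0004, 0.0005], 0], [[0.012, 0.0008, 0.0005], 0], [[0.018, 0.0012, 0.0005], 0], [[0.024, 0.0016, 0.0005], 0], [[0.029, 0.0019, 0.0005], 0]]'

```text
t: 42.0
eef_pos: [0.5968, 0.0179, 0.1185]
orientation: [[0.005, -0.064, 0.998], [-0.01, 0.998, 0.064], [-1.0, -0.01, 0.004]]
contact_force: [-3.3, -1.5, -4.9]
grip_width: 0.155
```

Request:
send_rows --commands '[[[0.002, 0.0001, 0], 0], [[0.004, 0.0002, 0], 0], [[0.005, 0.0003, 0], 0], [[0.005, 0.0003, 0], 0]]'

```text
t: 42.5
eef_pos: [0.5979, 0.018, 0.1183]
orientation: [[-0.003, -0.064, 0.998], [-0.009, 0.998, 0.063], [-1.0, -0.009, -0.003]]
contact_force: [-15.1, -1.9, 8.7]
grip_width: 0.152
```

At its stop (−15 N, 30.3 mm travelled). I'll release, rise, and check with the cameras.

Request:
send_rows --commands '[[[-0.001, 0, 0], 0], [[-0.001, 0, 0], 0], [[-0.001, 0, 0.0], 0], [[0, 0, 0.03], 0], [[0, 0, 0.08], 0]]' --fingers 0.045

```text
t: 43.12
eef_pos: [0.5978, 0.0181, 0.1981]
orientation: [[-0.005, -0.064, 0.998], [-0.01, 0.998, 0.064], [-1.0, -0.009, -0.005]]
contact_force: [0.2, 0.8, 0.3]
grip_width: 0.523
```

Request:
send_rows --commands '[[[0.0, 0, 0.03], 0], [[0.02, 0.0, 0.06], 0], [[0.02, 0.0, 0.06], 0], [[0.02, 0.0, 0.06], 0]]'

```text
t: 43.62
eef_pos: [0.6174, 0.0183, 0.2575]
orientation: [[-0.005, -0.064, 0.998], [-0.009, 0.998, 0.064], [-1.0, -0.009, -0.006]]
contact_force: [-1.1, 0.1, -0.7]
grip_width: 0.525
```

```bash
python3 - <<'E'
from q import *
snap("wrist","w17",k=1.42); print(pix("w17",(.599,.0185,.117))*1.42, pix("w17",(.6407,.0215,.099))*1.42)
E
```

```text
43.625 [0.61738677 0.01829962 0.25753084] 93.66808598280333 [-0.00536962 -0.00949003] 0.5253500298425534
[402.37127027 269.13792432] [402.8411869  325.28633328]
```

View pics/w17.png

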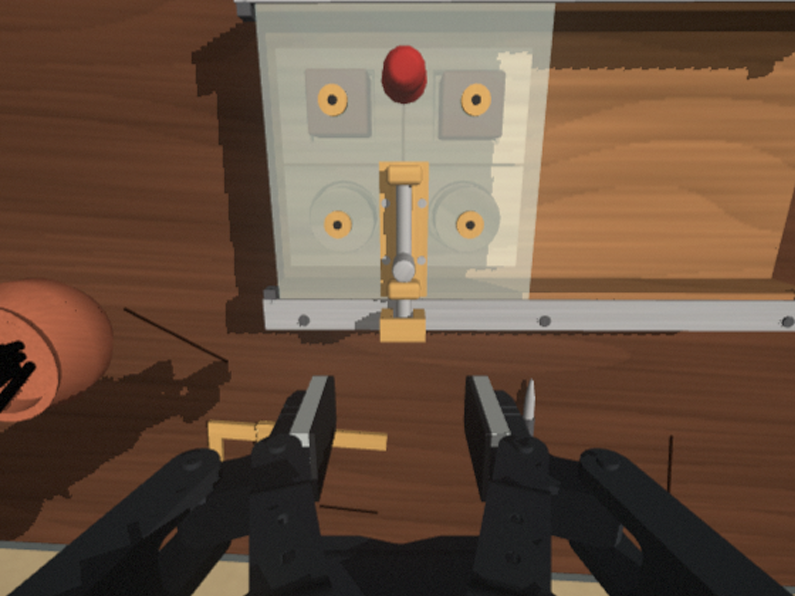

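```bash
python3 -c "
from cell import *
print(sign_off())"
```

```text
the job is handed in; nothing more can be done
None
```

The jig is ready for centre-punching, and I handed the job in at about 44 s. I drew the bolt, slid the plate fully open and set all four blanks in nests of their own outline. Then I slid the plate home and pushed the bolt through its keeper.

**Last checks:**
- **Blanks:** the close view before closing showed all four tops within a few pixels of where seated blanks should be. The plate then slid to its home stop with no sign of a blank in the way, at 5–6 N on the way and 25 N against the stop.
- **Bolt:** it travelled about 30 mm and stopped against 15 N. The final picture shows the knob at its expected home position and the rod in the keeper.
- **Bystanders:** I did not touch the punch, calipers, pot or the blue and green look-alikes. The punch, calipers and pot that show in the last wrist pictures look undisturbed, but I did not measure any of them again.

**Disagreements:**
- The overhead and wrist cameras differed by about 3–4 mm in y. I used the wrist camera, which fitted every grasp and placing.
- The second square and the first round blank read about 1 mm lower at placing than their grasp heights implied, with almost no contact force. The later picture and the plate's free travel showed them seated.
- I viewed 17 pictures, three past the budget of 14.

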